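# Open the vial heating block: free its seized lock pin, uncap and seal

### The arm

A 6-joint arm with a two-finger parallel gripper is mounted at the origin on the work surface. World frame = base frame: x ahead of the robot, y to its left, z up, the work surface at z = 0. Lengths are in m, angles in rad, forces in N, time in s.
With the tool pointing down it reaches from about 0.25 to 0.8 m from the base axis. Payload 3.9 kg.
Tool frame: the origin (TCP) lies at the very end of the fingers, on their centre line; the grasp point (between the pads) lies 19 mm behind it (env.grasp_offset is the distance from the TCP to the grasp point, in m); z points along the fingers, y is the direction in which the jaws open and shut (so a half turn about z gives the same grasp; the last joint's range is limited). The gripper opens to 85 mm and grips with 20 to 120 N. Pads are 22 mm wide; open, the fingers measure 114 mm over their backs; the gripper's body (76 mm by 85 mm) begins 54 mm behind the grasp point. The pads swing forward as they close: fully open they stand 13 mm farther back than shut.
Start: joints at [1.145, 0.26, -0.138, 1.173, 0, 1.571], TCP at [0.217, 0.478, 0.231] pointing down, gripper open.
Joint ranges: [-2.78, 2.78], [-0.83, 1.72], [-1.28, 1.37], [-1.9, 2.12], [-1.57, 1.48], [-3.14, 3.14]. Speed limits (rad/s): [2.57, 2.57, 3.14, 3.14, 3.14, 3.14].

### API

Orientations are given as a unit quaternion [x, y, z, w].
In Python, from workcell import env, cams, job, models gives the robot as it stands.
- The arm moves only by the shell command python3 -m crank 'ROWS' [FORCE]. ROWS is JSON, a list of rows, each a list of 3 entries, a list of its own where there are three numbers: the turn, a rotation vector about the tool's x, y, z in rad, then the shift along the tool's x, y, z in m, then the closure, from 0 (fully open) to 1 (shut). A call has 1 to 8 rows; each row shifts and turns the commanded pose from where the row before left it, along the tool's axes as they then stand; what a row does not reach is not made up. A row lasts 1/8 s, in which the tool goes at most 62.5 mm and 10.7 degrees, less where a joint would pass 70% of its speed; a pose out of reach is approached as far as the arm can. A call with a gripper value outside its range is refused whole. The fingers move at their own pace and stop on an object; FORCE is the grip in N (left out, the last holds). Time passes only in rows, so rows that do not move let the fingers close. It gives the time, the measured TCP pose, the force and the opening at its end, in the units of the state.
- env.get_obs(): the state, without advancing time (a new reading comes with each control period).
- cams.grab_frame(name): name is "side" or "top" or "wrist"; returns the picture (400x640x3 uint8, blue, green, red); there is no depth.
- cams.camera_info(name): a dict with "fx", "fy", "cx", "cy" (pixels), "eye" and "attitude" of the camera in the world. Camera axes: x right, y down, z forward; pixel columns grow to the right and rows downward; lengths in m; the calibration is good to about 2 mm. The wrist camera is an equidistant fisheye: a pixel r from the principal point sees the ray r / f radians off the axis. A picture is of the moment at which its call begins: read the wrist's pose just before it. camera_info takes no time and is no camera call; for the wrist camera it gives the pose at the moment of the call.
- job.job_done(): hands the job in, once; it reports no verdict.
Trained networks look in the newest picture that a camera, given by its name, has taken for a name from the list of things; names that differ only in an ending like _2 or _b are one class to them, and where a whole thing is asked for, a point or a joint stands for the part that bears it (a point fixed in the world has none). Each returns a list of dicts, best first, with "score" (0 to 1); they miss things now and then, are a little off and sometimes report something else, mostly with a low value. They report only what shows in the picture. A call takes as long as a camera call.
- models.silhouettes(camera, target): "mask" (400x640 bool, what is visible of it) and "pixel" ([column, row] in pixels, amid what is visible of it).
- models.spot_point(camera, target): "pixel" ([column, row] in pixels: a listed point, or the origin of a listed thing).
The state is a dict: "time": time; "joint_positions": joint angles; "joint_velocities": joint speeds; "tau": joint torques, N m; "eef_pos": TCP position; "tcp_rot": TCP orientation; "ft_force": force on the tool from outside, world axes, zero at the start; "ft_torque": the same for the moment, N m; "width": finger opening in m.
Only numpy, scipy, OpenCV 4.12 (cv2) and the standard library are available. Lean on these libraries where they do the work, as an engineer would, in place of code of your own. Each camera call takes 0.05 s, during which the arm holds its last target.

### The job

The T-handled lock pin of the vial heating block has seized: keep hold of it and twist it back and forth while pulling up until it comes out, lay it in the steel dish, then swing the retaining bar all the way back, away from the robot and clear of the vials. So that they can evaporate, lift the loose white cap off every large amber vial that still has one and set each flat in a cell of its own in the cap tray. Press the black stoppers of the two small clear vials fully home, and do not knock over or shove aside the beaker, the funnel or the amber jars behind the block.

Things in the scene. Friction and masses are not known exactly. Their poses are not given: they have to be found in the camera images.
- block: Fixed vial heating block: white housing 150 (x) by 352 (y) by 50 mm under an aluminium slab, top 72 mm up. Origin: centre of its underside; x away from the robot, y along the vials, z up. Vials stand fast at x = 0, y = -105, -63, -21, 21, 63, 105 mm: four large amber, two small clear, in any order. Steel pillars 34 mm square, 118 mm high, at y = -150 (bored for the pin) and +150 mm (pivot).
- pin_grip (a point): Steel lock pin, 70 g, 70 mm long, upright at the block's y = -150 mm. Point: centre of its T-bar at the top, 44 mm long (pin's x), 10 mm wide (y), 14 mm tall; 145 mm above the bench when home, T-bar then along the block's x. z: pin axis, up. 8 mm below the T-bar a 20 mm flange, 4 mm thick, rests on the bar; a 12 mm shank goes 44 mm down from it, 8 mm through the bar, the rest in the pillar.
- pin_mid (a point): The same pin half-way along, 28 mm below the T-bar's centre, 35 mm above its foot; same axes. Its lowest 12 mm are seized: a straight pull takes over 30 N and creeps; while it is turned it slides up under a far smaller pull (under about 15 N if raised 0.3 mm for each 10 degrees of turn). Raised 12 mm it is free, 45 mm it is clear of the bar.
- bar (a joint): Angle of the steel retaining bar (26 mm wide, 8 mm thick, underside 118 mm above the bench, 4 mm over the caps) about its upright pivot: 0 when shut over the vials, growing as its pin end swings away from the robot (anticlockwise from above), stop at 1.75 rad. It is locked at 0 by the pin. It stays where it is left; a light push (about 1.2 N at the knob) moves it.
- bar_knob (a point): Centre of the black upright knob on the bar, 16 mm across and 24 mm tall (132 to 156 mm above the bench), 100 mm from the pivot.
- bar_pivot (a point): Point on the bar's upright pivot axis, 122 mm above the bench, fixed to the block.
- cap_0_mid (a point): Loose white ribbed cap, 30 mm across, 20 mm tall, open below, 12 g, resting (not screwed) on a large amber vial's 21 mm neck; lifts straight off, 16 mm to clear. Point: its centre, half-way up, 104 mm above the bench on the vial (its top at 114). z: its axis, up while its closed top is up. Two to four of cap_0 to cap_3 are there; the other large vials are already open.
- cap_1_mid (a point): Another cap like cap_0, same point and axes (may be absent).
- cap_2_mid (a point): Another cap like cap_0, same point and axes (may be absent).
- cap_3_mid (a point): Another cap like cap_0, same point and axes (may be absent).
- stopper_0_top (a point): Top centre of the stopper of a small clear-glass vial: a black rubber disc 18 mm across and 8 mm thick on a plug that slides in the vial's neck. Home, its top is 104 mm above the bench.
- stopper_0 (a joint): How far that stopper stands proud of its home (m): 0 is fully home, 0.0035 to 0.006 at the start, at most 0.007. About 4 N pushes it down, and it stays where it is left.
- stopper_1_top (a point): The same point of the other small vial's stopper.
- stopper_1 (a joint): How far the other stopper stands proud of its home (m), as stopper_0.
- cap_tray: Loose shallow grey tray, 183 mm (its x) by 50 mm (its y), 8 mm high, walls and floor 3 mm. Origin: centre of its underside. Four cells in a row, about 42 by 44 mm, centres at x = -67.5, -22.5, 22.5 and 67.5 mm, y = 0. A cap lying in a cell has its centre 13 mm above the bench.
- dish: Heavy square steel dish, 150 by 150 mm, 22 mm high, walls and floor 3 mm, fixed. Origin: centre of its underside.
- beaker: Small glass beaker, 48 mm across, 60 mm tall, standing behind the block; origin at its foot. Leave it alone.
- funnel: White porcelain filter funnel stood on its wide end, 68 mm across, 95 mm tall; origin at its foot. Leave it alone.
- jar_0: Capped amber jar, 35 mm across, 70 mm tall, behind the block; origin at its foot. Leave it alone.
- jar_1: Capped amber jar, 35 mm across, 70 mm tall, behind the block; origin at its foot. Leave it alone.
- jar_2: Capped amber jar, 35 mm across, 70 mm tall, behind the block; origin at its foot. Leave it alone.

How it is judged:
On the way, in this order (a step that is already met when the one before it is completed fails the run):
1. the pin is turned at least 9 degrees out of line, either way, while still in its bore (raised less than 25 mm) (angle between the x axis of pin_grip and the x axis of block, either way round above 0.15 rad and z of pin_grip in the frame of block below 0.17 m).
2. it is turned back to within 4.5 degrees of its first direction, still in its bore (angle between the x axis of pin_grip and the x axis of block, either way round below 0.08 rad and z of pin_grip in the frame of block below 0.17 m).
3. it is turned at least 9 degrees once more, either way, still in its bore (all of step 1).
4. the pin is drawn right out, clear above the bar (z of pin_grip in the frame of block above 0.19 m).
5. the bar is swung back by at least 1.3 rad (value of joint bar above 1.3 rad), for 0.1 s.
At the end, for the whole second after the job is handed in: Bar at least 1.3 rad open; pin lying in the dish, its middle within 70 mm of the centre each way and under 30 mm up; every cap flat (either way up, within 0.2 rad) on the floor of a cell of the tray; both stoppers within 1.5 mm of home; pin and caps at rest (value of joint bar above 1.3 rad and x of pin_mid in the frame of dish between -0.07 and 0.07 m and y of pin_mid in the frame of dish between -0.07 and 0.07 m and z of pin_mid in the frame of dish below 0.03 m and angle between pin_mid's own z axis and vertical above 1 rad and linear speed of each of pin, cap_0, cap_1, cap_2, cap_3 below 0.03 m/s and x of cap_0_mid in the frame of cap_tray between -0.085 and 0.085 m and y of cap_0_mid in the frame of cap_tray between -0.022 and 0.022 m and z of cap_0_mid in the frame of cap_tray between 0.008 and 0.017 m and (angle between cap_0_mid's own z axis and vertical below 0.2 rad or angle between cap_0_mid's own z axis and vertical above 2.94 rad) and x of cap_1_mid in the frame of cap_tray between -0.085 and 0.085 m and y of cap_1_mid in the frame of cap_tray between -0.022 and 0.022 m and z of cap_1_mid in the frame of cap_tray between 0.008 and 0.017 m and (angle between cap_1_mid's own z axis and vertical below 0.2 rad or angle between cap_1_mid's own z axis and vertical above 2.94 rad) and x of cap_2_mid in the frame of cap_tray between -0.085 and 0.085 m and y of cap_2_mid in the frame of cap_tray between -0.022 and 0.022 m and z of cap_2_mid in the frame of cap_tray between 0.008 and 0.017 m and (angle between cap_2_mid's own z axis and vertical below 0.2 rad or angle between cap_2_mid's own z axis and vertical above 2.94 rad) and x of cap_3_mid in the frame of cap_tray between -0.085 and 0.085 m and y of cap_3_mid in the frame of cap_tray between -0.022 and 0.022 m and z of cap_3_mid in the frame of cap_tray between 0.008 and 0.017 m and (angle between cap_3_mid's own z axis and vertical below 0.2 rad or angle between cap_3_mid's own z axis and vertical above 2.94 rad) and value of joint each of stopper_0, stopper_1 below 0.0015 m); the robot touches nothing.
It fails at once if the beaker is knocked over or shoved more than 40 mm (distance of beaker from where it was at the start of the episode above 0.04 m or angle between beaker's own z axis and vertical above 0.5 rad).
It fails at once if the funnel is knocked over or shoved more than 40 mm (distance of funnel from where it was at the start of the episode above 0.04 m or angle between funnel's own z axis and vertical above 0.5 rad).
It fails at once if the jar is knocked over or shoved more than 40 mm (distance of jar_0 from where it was at the start of the episode above 0.04 m or angle between jar_0's own z axis and vertical above 0.5 rad).
It fails at once if the jar is knocked over or shoved more than 40 mm (distance of jar_1 from where it was at the start of the episode above 0.04 m or angle between jar_1's own z axis and vertical above 0.5 rad).
It fails at once if the jar is knocked over or shoved more than 40 mm (distance of jar_2 from where it was at the start of the episode above 0.04 m or angle between jar_2's own z axis and vertical above 0.5 rad).
Of cap_0, cap_1, cap_2, cap_3 only 2 to 4 are there at a start; the rules pass over those that are not, and their reading is None.
At some moment in a run one of cap_tray may be knocked a few centimetres aside while the robot is not near it.
Once in a run the grip may slacken for a moment while it holds something.
It also fails if it takes over 210 s, if anything falls off the work surface, if the arm or the gripper's body presses on something with over 40 N, if the wrist force passes 120 N, or if a joint passes its speed limit or range.

## Working session

There is one attempt and no reset: what is moved stays moved. The work goes in short steps, Python scripts to look and compute and a shell command to move; the robot and the scene stay as the last step left them, time stands still between calls to the robot, and variables do not carry over. Pictures are saved under pics/ and viewed, and the job is handed in when it is done.

```bash
ls -la; mkdir -p pics; python3 - <<'E'
from workcell import env,cams,job,models
import cv2
print(env.get_obs(), env.grasp_offset)
for n in ("side","top","wrist"):
    print(n,cams.camera_info(n)); cv2.imwrite(f"pics/a_{n}.png",cams.grab_frame(n))
E
```

```text
total 12
drwxr-xr-x  3 agent agent 4096 Dec  7 14:27 .
drwxr-xr-x 23 root  root  4096 Dec  7 14:27 ..
drwxr-xr-x  2 agent agent 4096 Dec  7 14:27 pics
{'time': 0.0, 'joint_positions': array([ 1.14497583e+00,  2.60690002e-01, -1.39420008e-01,  1.17270138e+00,
        1.52780481e-08,  1.57080813e+00]), 'joint_velocities': array([ 0.00019301, -0.0007789 ,  0.00150199, -0.00078251, -0.00099746,
        0.00063626]), 'tau': array([ 8.85198333e-04, -4.05678606e+01,  2.53922063e+01,  1.87885738e-02,
        1.97885547e-04,  2.64164946e-06]), 'eef_pos': array([0.21656826, 0.47747267, 0.23044251]), 'tcp_rot': array([ 2.11310985e-01,  9.77418361e-01, -9.84782302e-04, -2.12898667e-04]), 'ft_force': array([0.47572503, 0.43091637, 0.6203035 ]), 'ft_torque': array([ 0.0253852,  0.0126544, -0.0036168]), 'width': 0.08558469368399486} 0.0187
side {'fx': 463.4993080192959, 'fy': 463.4993080192959, 'cx': 320.66645096475906, 'cy': 205.467758621205, 'eye': array([-0.04738936, -0.70849144,  0.99621232]), 'attitude': array([ 0.85570196, -0.32068463,  0.15237135, -0.37645517])}
top {'fx': 446.5999661784202, 'fy': 446.5999661784202, 'cx': 319.50748114538214, 'cy': 202.37365217727924, 'eye': array([ 0.44770114, -0.02014954,  1.26867839]), 'attitude': array([-0.70504918,  0.70667364, -0.03993591,  0.04385356])}
wrist {'fx': 309.70691628693146, 'fy': 309.70691628693146, 'cx': 318.7848152598836, 'cy': 200.25989673596314, 'eye': array([0.15080762, 0.50756827, 0.3718086 ]), 'attitude': array([0.83159987, 0.5359729 , 0.07804901, 0.12281307])}
```

View pics/a_side.png

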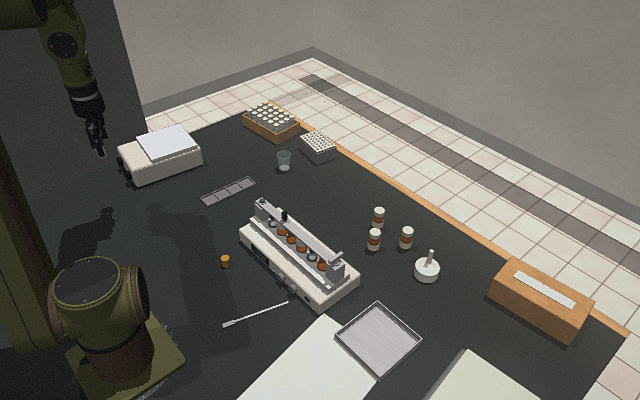

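View pics/a_top.png

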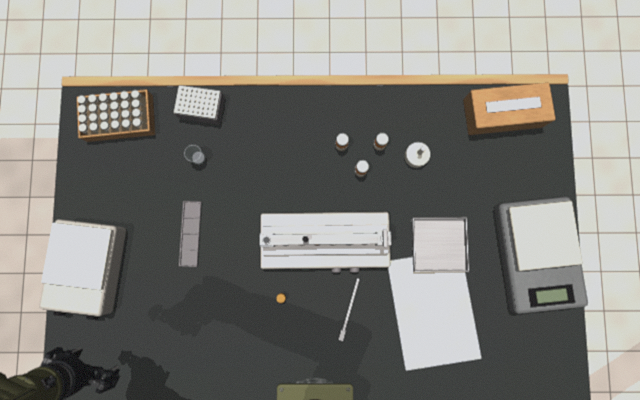

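View pics/a_wrist.png

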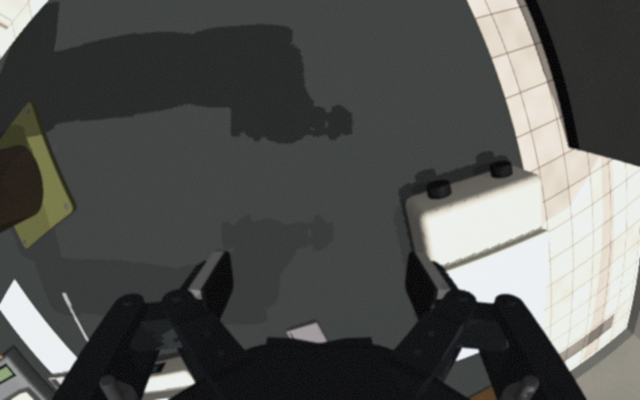

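The side view shows the block at about (300,255), with the pin at its right end (336,258), the tray at (228,190), the dish at (378,338), and the jars, funnel and beaker behind the block. The top view agrees. Next I'll run the networks on both fixed cameras and triangulate.

```bash
cat > h.py <<'E'
import numpy as np, cv2
from scipy.spatial.transform import Rotation as R
from scipy.optimize import least_squares
from workcell import env,cams,job,models
def ray(info,px,fish=False):
    u=(px[0]-info['cx'])/info['fx'];v=(px[1]-info['cy'])/info['fy']
    if fish:
        r=np.hypot(u,v); s=np.sin(r)/r if r>1e-9 else 1
        d=np.array([u*s,v*s,np.cos(r)])
    else: d=np.array([u,v,1.]);d/=np.linalg.norm(d)
    return np.array(info['eye']),R.from_quat(info['attitude']).apply(d)
def tri(rays):
    A=sum(np.eye(3)-np.outer(d,d) for o,d in rays);b=sum((np.eye(3)-np.outer(d,d))@o for o,d in rays)
    p=np.linalg.solve(A,b)
    return p,[np.linalg.norm((np.eye(3)-np.outer(d,d))@(p-o)) for o,d in rays]
def atz(r,z):
    o,d=r; return o+d*(z-o[2])/d[2]
def proj(info,p,fish=False):
    c=R.from_quat(info['attitude']).inv().apply(np.array(p)-info['eye'])
    if fish:
        t=np.arctan2(np.hypot(c[0],c[1]),c[2]);k=t/max(np.hypot(c[0],c[1]),1e-9);return np.array([info['cx']+info['fx']*k*c[0],info['cy']+info['fy']*k*c[1]])
    return np.array([info['cx']+info['fx']*c[0]/c[2],info['cy']+info['fy']*c[1]/c[2]])
E
python3 - <<'E'
from h import *
I={n:cams.camera_info(n) for n in("side","top")}
Z=dict(block=0,pin_grip=.145,bar_knob=.144,bar_pivot=.122,cap_0_mid=.104,stopper_0_top=.109,cap_tray=0,dish=0,beaker=0,funnel=0,jar_0=0)
for n in I: cams.grab_frame(n)
for t,z in Z.items():
    D={n:models.spot_point(n,t) for n in I}
    for n in I:
        for d in D[n][:6]:
            print(t,n,round(d['score'],2),np.round(d['pixel'],1),np.round(atz(ray(I[n],d['pixel']),z),4))
    if D['side'] and D['top']:
        p,e=tri([ray(I[n],D[n][0]['pixel']) for n in I]);print('   TRI',np.round(p,4),np.round(e,4))
print(env.get_obs()['time'])
E
```

```text
block side 0.61 [298.5 263.3] [ 0.4905 -0.0373 -0.    ]
block side 0.54 [226.5 190.7] [0.5103 0.36   0.    ]
block top 0.89 [321.1 241.8] [ 0.4864 -0.0175  0.    ]
block top 0.7 [341.8 144.6] [ 0.7677 -0.0783  0.    ]
   TRI [ 0.4929 -0.0221 -0.0159] [0.0076 0.0076]
pin_grip side 0.53 [332.3 257.1] [ 0.4874 -0.1733  0.145 ]
pin_grip side 0.16 [281.9 223.9] [ 0.4653 -0.0024  0.145 ]
pin_grip top 0.39 [385.7 241.1] [ 0.4834 -0.1797  0.145 ]
   TRI [ 0.4829 -0.1784  0.1527] [0.0004 0.0004]
bar_knob side 0.67 [284.  214.1] [0.4934 0.0244 0.144 ]
bar_knob side 0.52 [380.9 337.2] [ 0.4144 -0.4028  0.144 ]
bar_pivot top 0.88 [264.3 239.8] [0.4881 0.1277 0.122 ]
cap_tray side 0.79 [227.8 188.4] [0.5201 0.3672 0.    ]
cap_tray top 0.92 [189.6 234. ] [0.5093 0.3561 0.    ]
   TRI [0.5096 0.3504 0.0165] [0.0014 0.0014]
dish side 0.97 [379.4 338.3] [ 0.4874 -0.3508  0.    ]
dish top 0.61 [440.5 247.6] [ 0.4694 -0.3545  0.    ]
   TRI [ 0.4734 -0.3538  0.0172] [0.0056 0.0056]
beaker side 0.68 [285.1 169.9] [0.7275 0.3234 0.    ]
beaker top 0.67 [199.3 157.7] [0.7302 0.3351 0.    ]
   TRI [ 0.7348  0.337  -0.0118] [0.0024 0.0024]
funnel side 0.85 [422.1 273.4] [ 0.7271 -0.2887  0.    ]
funnel side 0.73 [284.8 170.1] [0.726  0.3231 0.    ]
funnel top 0.62 [414.5 154.5] [ 0.7377 -0.2885  0.    ]
   TRI [ 0.7364 -0.2875 -0.0073] [0.0037 0.0037]
jar_0 side 0.84 [405.8 246.5] [ 0.7705 -0.1923 -0.    ]
jar_0 side 0.78 [381.2 223.3] [ 0.7872 -0.0785  0.    ]
jar_0 side 0.57 [370.8 248.2] [ 0.6873 -0.13   -0.    ]
jar_0 top 0.75 [361.7 173. ] [ 0.6838 -0.135   0.    ]
jar_0 top 0.72 [377.2 146.6] [ 0.7614 -0.181   0.    ]
   TRI [ 0.7165 -0.1698  0.0151] [0.0497 0.0497]
1.35
```

```bash
cat >> h.py <<'E'
def plan(pos=None,yaw=None,zdir=None,Rt=None):
    """print tool-frame shift & rotvec to target. yaw: world angle of tool y axis (tool down)."""
    o=env.get_obs();T=R.from_quat(o['tcp_rot'])
    if yaw is not None:
        # choose equivalent half-turn nearest
        best=None
        for k in (0,np.pi):
            y=np.array([np.cos(yaw+k),np.sin(yaw+k),0]);z=np.array([0,0,-1.]);x=np.cross(y,z)
            c=R.from_matrix(np.stack([x,y,z],1))
            if best is None or (T.inv()*c).magnitude()<(T.inv()*best).magnitude(): best=c
        Rt=best
    if Rt is not None: print('turn',np.round((T.inv()*Rt).as_rotvec(),4))
    if pos is not None:
        d=np.array(pos)-o['eef_pos'];print('shift tool',np.round(T.inv().apply(d),4),'after-turn',np.round(Rt.inv().apply(d),4) if Rt is not None else '', 'world',np.round(d,4))
def st():
    o=env.get_obs();T=R.from_quat(o['tcp_rot']).as_matrix()
    print('t',o['time'],'tcp',np.round(o['eef_pos'],4),'x',np.round(T[:,0],3),'y',np.round(T[:,1],3),'z',np.round(T[:,2],3),'j',np.round(o['joint_positions'],2),'F',np.round(o['ft_force'],1),'M',np.round(o['ft_torque'],2),'w',round(o['width'],4))
E
python3 -m crank '[[[0,0,0],[-0.037,-0.035,-0.005],0],[[0,0,0],[-0.037,-0.035,-0.005],0],[[0,0,0],[-0.037,-0.035,-0.005],0],[[0,0,0],[-0.037,-0.035,-0.005],0],[[0,0,0],[-0.037,-0.035,-0.005],0],[[0,0,0],[-0.037,-0.035,-0.005],0],[[0,0,0],[-0.037,-0.035,-0.005],0],[[0,0,-0.14],[0,0,0],0]]'
python3 - <<'E'
from h import *
st()
i=cams.camera_info('wrist');o=env.get_obs();T=R.from_quat(o['tcp_rot'])
print('cam in tool',T.inv().apply(i['eye']-o['eef_pos']),(T.inv()*R.from_quat(i['attitude'])).as_matrix())
E
```

```text
time: 2.35
eef_pos: [0.3527, 0.1452, 0.2669]
tcp_rot: [0.144, 0.99, -0.0, 0.001]
ft_force: [-0.3, 0.4, -0.9]
width: 0.0855
t 2.35 tcp [0.3527 0.1452 0.2669] x [-0.959  0.285 -0.001] y [0.285 0.959 0.   ] z [ 0.001 -0.    -1.   ] j [ 0.39 -0.   -0.36  1.21 -0.    0.68] F [-0.3  0.4 -0.9] M [-0.01 -0.01  0.05] w 0.0855
cam in tool [ 0.07232226 -0.00023064 -0.14127692] [[-2.76417616e-04 -9.57644186e-01 -2.87954054e-01]
 [ 9.99999961e-01 -2.75417430e-04 -4.39851583e-05]
 [-3.71854345e-05 -2.87954055e-01  9.57644225e-01]]
```

```bash

python3 -m crank '[[[0,0,-0.144],[0,0,0],0],[[0,0,-0.144],[0,0,0],0],[[0,0,0],[-0.024,-0.049,-0.004],0],[[0,0,0],[-0.024,-0.049,-0.004],0],[[0,0,0],[-0.024,-0.049,-0.004],0],[[0,0,0],[-0.024,-0.049,-0.004],0],[[0,0,0],[0,0,0],0]]'
cat >> h.py <<'E'
def wr(name=None):
    i=cams.camera_info('wrist');f=cams.grab_frame('wrist')
    if name: cv2.imwrite(f'pics/{name}.png',f)
    return i
def spots(cam,i,names,fish,top=4):
    for t,z in names.items():
        for d in models.spot_point(cam,t)[:top]:
            print(t,round(d['score'],2),np.round(d['pixel'],1),np.round(atz(ray(i,d['pixel'],fish),z),4))
E
python3 - <<'E'
from h import *
st(); i=wr('b1')
spots('wrist',i,dict(pin_grip=.145,bar_knob=.144,bar_pivot=.122,cap_0_mid=.104,stopper_0_top=.109,block=0,dish=0),True)
E
```

```text
time: 3.22
eef_pos: [0.4496, -0.0507, 0.2823]
tcp_rot: [0.002, 1.0, -0.0, 0.001]
ft_force: [-0.5, 0.4, -0.7]
width: 0.0855
t 3.225 tcp [ 0.4496 -0.0507  0.2823] x [-1.     0.003 -0.001] y [ 0.003  1.    -0.001] z [ 0.001 -0.001 -1.   ] j [-0.11  0.12 -0.19  1.26 -0.   -0.11] F [-0.5  0.4 -0.7] M [-0.01 -0.02 -0.04] w 0.0855
pin_grip 0.83 [197.9 229.6] [ 0.4921 -0.1754  0.145 ]
pin_grip 0.63 [204.1 216.8] [ 0.4781 -0.1665  0.145 ]
pin_grip 0.17 [467.2 218.1] [0.481  0.1028 0.145 ]
bar_knob 0.59 [389.5 227.4] [0.4897 0.0184 0.144 ]
bar_pivot 0.68 [469.3 216.2] [0.4874 0.1178 0.122 ]
block 0.74 [333.9 193.9] [ 0.4956 -0.0302  0.    ]
dish 0.84 [134.3 187.1] [ 0.4819 -0.3475 -0.    ]
```

View pics/b1.png

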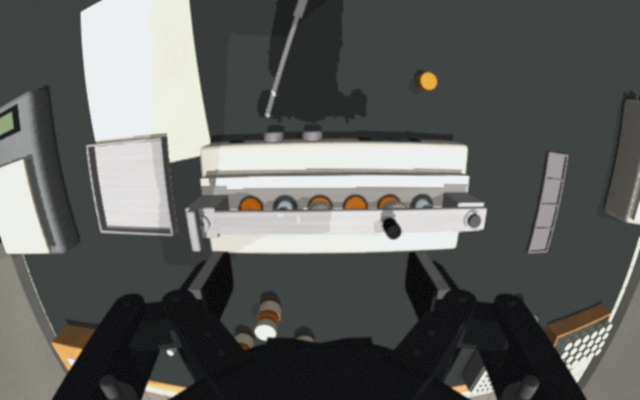

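```bash

python3 -m crank '[[[0,0,0],[-0.015,-0.06,0.01],0],[[0,0,0],[-0.015,-0.06,0.01],0],[[0,0,0],[0,0,0],0],[[0,0,0],[0,0,0],0]]'
python3 - <<'E'
from h import *
st(); i=wr('b2')
spots('wrist',i,dict(pin_grip=.145,bar_knob=.144,pin_mid=.117,bar_pivot=.122,dish=0),True)
f=cv2.imread('pics/b2.png');c=f[130:330,220:420];cv2.imwrite('pics/b2c.png',cv2.resize(c,None,fx=3,fy=3))
E
```

```text
time: 4.12
eef_pos: [0.4778, -0.1668, 0.2622]
tcp_rot: [-0.001, 1.0, 0.0, -0.0]
ft_force: [-0.0, 0.7, -0.3]
width: 0.0853
t 4.125 tcp [ 0.4778 -0.1668  0.2622] x [-1.    -0.002  0.001] y [-0.002  1.     0.001] z [-0.001  0.001 -1.   ] j [-0.34  0.22 -0.12  1.24  0.   -0.34] F [-0.   0.7 -0.3] M [-0.01  0.02 -0.02] w 0.0853
pin_grip 0.69 [308.5 211.5] [ 0.4933 -0.1763  0.145 ]
bar_knob 0.84 [505.8 206.6] [0.4896 0.0211 0.144 ]
pin_mid 0.78 [307.5 199.1] [ 0.4902 -0.1781  0.117 ]
bar_pivot 0.57 [557.2 198.6] [0.4872 0.1174 0.122 ]
dish 0.89 [185.5 168. ] [ 0.4793 -0.3549 -0.    ]
dish 0.44 [594.1 196.9] [0.5189 0.3502 0.    ]
dish 0.25 [556.9 295.4] [0.7279 0.3186 0.    ]
```

View pics/b2c.png

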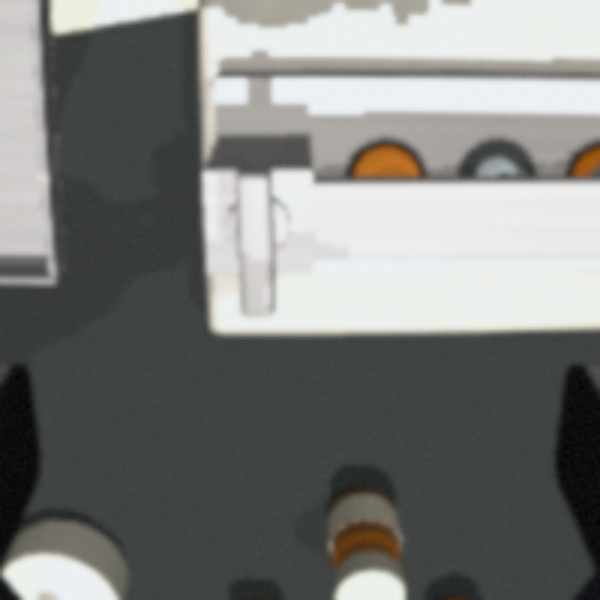

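View pics/b2.png

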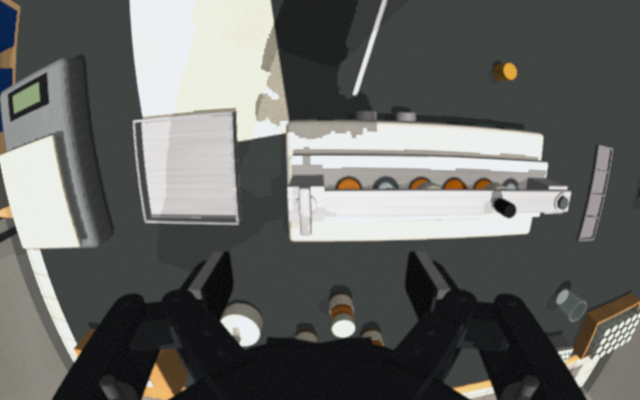

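```bash

python3 - <<'E'
from h import *
i=cams.camera_info('wrist')
for px in [(305,187.5),(305,217),(305.5,235),(305,211.3)]:
    for z in(.145,.152):print(px,z,np.round(atz(ray(i,px,True),z),4))
# triangulate using fixed + wrist
I={n:cams.camera_info(n) for n in("side","top")}
rs=[ray(I['side'],(332.3,257.1)),ray(I['top'],(385.7,241.1)),ray(i,(307,211.5),True)]
print(tri(rs))
for n in('side','top'):
    print(n,proj(I[n],(.489,-.178,.145)),proj(I[n],(.489,.0205,.144)))
f=cams.grab_frame('side');cv2.imwrite('pics/b3.png',cv2.resize(f[160:340,220:400],None,fx=3.3,fy=3.3))
f=cams.grab_frame('top');cv2.imwrite('pics/b4.png',cv2.resize(f[190:290,230:430],None,fx=4,fy=4))
E
```

```text
(305, 187.5) 0.145 [ 0.4722 -0.1789  0.145 ]
(305, 187.5) 0.152 [ 0.4704 -0.1786  0.152 ]
(305, 217) 0.145 [ 0.4993 -0.1792  0.145 ]
(305, 217) 0.152 [ 0.4967 -0.1789  0.152 ]
(305.5, 235) 0.145 [ 0.5167 -0.1789  0.145 ]
(305.5, 235) 0.152 [ 0.5137 -0.1786  0.152 ]
(305, 211.3) 0.145 [ 0.4939 -0.1791  0.145 ]
(305, 211.3) 0.152 [ 0.4915 -0.1788  0.152 ]
(array([ 0.48548997, -0.17774968,  0.15386958]), [np.float64(0.003117529551474277), np.float64(0.0024785005945953498), np.float64(0.005320259984660848)])
side [334.08576782 257.87045069] [283.61933726 215.59086194]
top [384.96727814 238.86054973] [305.83058946 239.04766936]
```

View pics/b3.png

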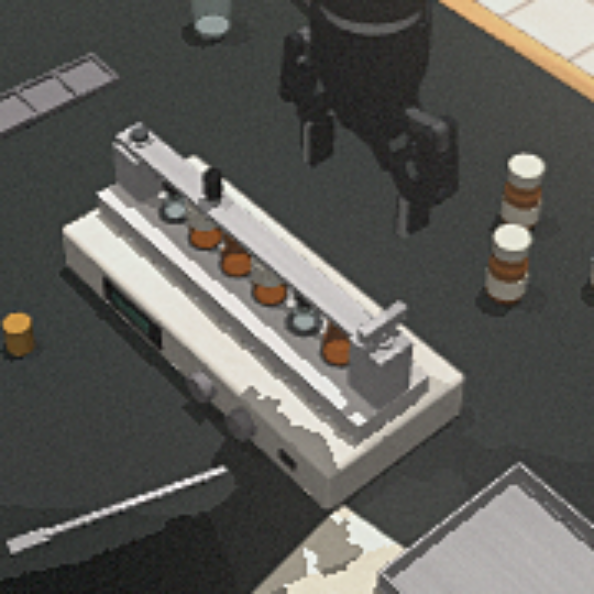

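View pics/b4.png

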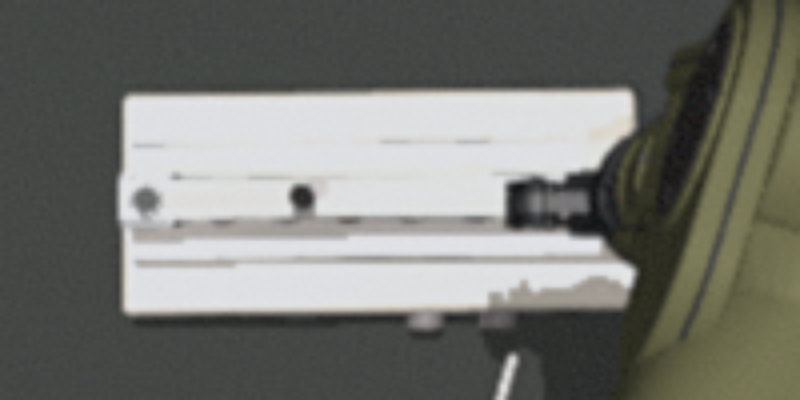

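The crop of the wrist view shows the T-bar running vertically, ends at about rows 187 and 235, column 305. At z = 0.152 that measures 43 mm long, which matches the 44 mm given. Its centre is about (0.491, -0.1785). I'll descend over it now.

```bash

python3 -m crank '[[[0,0,-0.01],[-0.013,-0.012,0],0],[[0,0,0],[0,0,0.05],0],[[0,0,0],[0,0,0.05],0],[[0,0,0],[0,0,0],0],[[0,0,0],[0,0,0],0]]'
python3 - <<'E'
from h import *
st(); i=wr('b5')
spots('wrist',i,dict(pin_grip=.145),True)
f=cv2.imread('pics/b5.png');cv2.imwrite('pics/b5c.png',cv2.resize(f[150:400,195:445],None,fx=2.4,fy=2.4))
print(proj(i,(.491,-.1785,.152),True))
E
```

```text
time: 5.15
eef_pos: [0.4922, -0.1797, 0.164]
tcp_rot: [-0.006, 1.0, -0.0, 0.001]
ft_force: [0.2, 0.2, 0.9]
width: 0.0852
t 5.15 tcp [ 0.4922 -0.1797  0.164 ] x [-1.    -0.012 -0.002] y [-0.012  1.    -0.001] z [ 0.002 -0.001 -1.   ] j [-0.35  0.29 -0.27  1.   -0.   -0.36] F [0.2 0.2 0.9] M [-0.   -0.04  0.02] w 0.0852
pin_grip 0.56 [321.6 244.1] [ 0.494  -0.1786  0.145 ]
[321.95226879 244.51967362]
```

View pics/b5c.png

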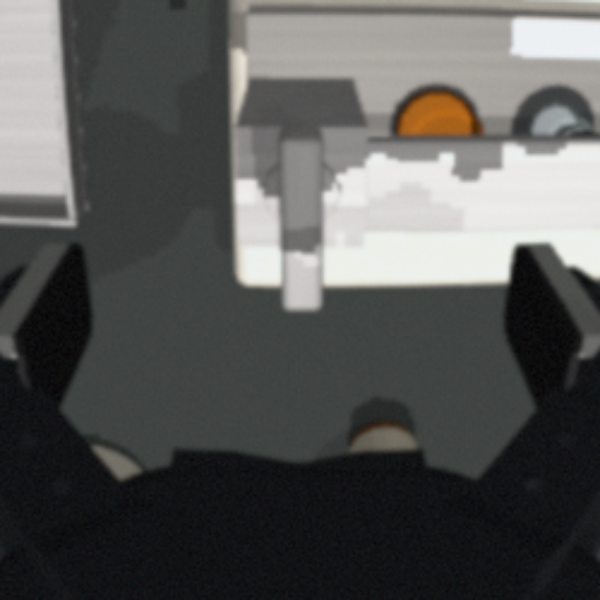

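```bash

python3 - <<'E'
from h import *
i=cams.camera_info('wrist')
for px in [(320.8,207),(320.8,279)]: print(np.round(atz(ray(i,px,True),.152),4))
# angle of sides
for px in [(282/2.4+195,215),(284/2.4+195,275),(322/2.4+195,215),(322/2.4+195,275)]: print(np.round(atz(ray(i,px,True),.152),4))
plan((.4905,-.179,.134))
E
```

```text
[ 0.4708 -0.1798  0.152 ]
[ 0.5146 -0.1792  0.152 ]
[ 0.4753 -0.1842  0.152 ]
[ 0.5119 -0.1835  0.152 ]
[ 0.4752 -0.1754  0.152 ]
[ 0.5118 -0.1744  0.152 ]
shift tool [0.0028 0.0011 0.0309] after-turn  world [-0.0027  0.001  -0.0309]
```

```bash

python3 -m crank '[[[0,0,-0.006],[0,0,0.015],0],[[0,0,0],[0,0,0.0155],0],[[0,0,0],[0,0,0],0],[[0,0,0],[0,0,0],1],[[0,0,0],[0,0,0],1],[[0,0,0],[0,0,0],1],[[0,0,0],[0,0,0],1],[[0,0,0],[0,0,0],1]]' 80
python3 -m crank '[[[0,0,0],[0,0,0],1],[[0,0,0],[0,0,0],1]]' 80
python3 - <<'E'
from h import *
st()
f=cams.grab_frame('side');cv2.imwrite('pics/b6.png',cv2.resize(f[160:340,250:430],None,fx=3.3,fy=3.3))
E
```

```text
time: 6.25
eef_pos: [0.4914, -0.1793, 0.1323]
tcp_rot: [-0.009, 1.0, 0.0, 0.0]
ft_force: [-1.2, 1.1, 4.0]
width: 0.0083
time: 6.5
eef_pos: [0.4914, -0.1793, 0.1323]
tcp_rot: [-0.009, 1.0, 0.0, 0.0]
ft_force: [-0.6, 1.5, 5.3]
width: 0.0085
t 6.5 tcp [ 0.4914 -0.1793  0.1323] x [-1.    -0.018 -0.001] y [-0.018  1.     0.   ] z [ 0.001  0.    -1.   ] j [-0.35  0.32 -0.32  0.93  0.   -0.37] F [-0.6  1.5  5.3] M [0.37 0.19 0.04] w 0.0085
```

View pics/b6.png

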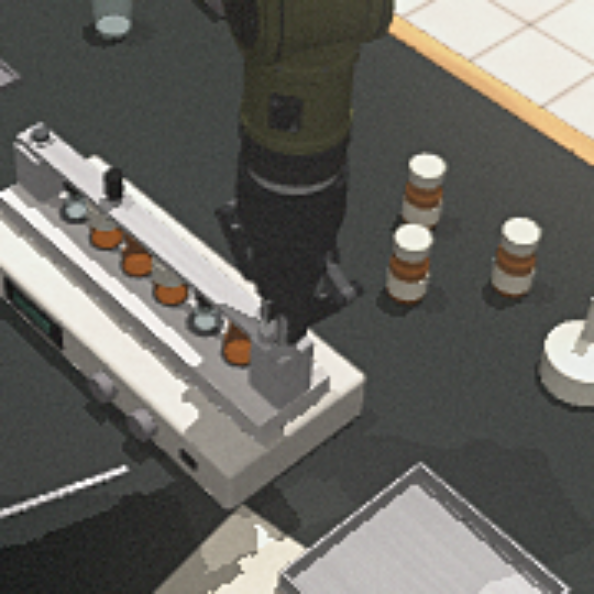

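```bash

python3 -m crank '[[[0,0,0.17],[0,0,-0.0003],1],[[0,0,0.17],[0,0,-0.0003],1],[[0,0,0.17],[0,0,-0.0003],1],[[0,0,0],[0,0,0],1],[[0,0,-0.17],[0,0,-0.0003],1],[[0,0,-0.17],[0,0,-0.0003],1],[[0,0,-0.17],[0,0,-0.0003],1],[[0,0,0],[0,0,0],1]]' 100
python3 -c "
from h import *
st()"
```

```text
time: 7.55
eef_pos: [0.4905, -0.1792, 0.1327]
tcp_rot: [-0.009, 1.0, 0.0, -0.001]
ft_force: [2.2, 1.1, -5.0]
width: 0.0074
t 7.55 tcp [ 0.4905 -0.1792  0.1327] x [-1.    -0.018  0.002] y [-0.018  1.     0.001] z [-0.002  0.001 -1.   ] j [-0.35  0.32 -0.32  0.93 -0.   -0.37] F [ 2.2  1.1 -5. ] M [ 0.24 -0.27 -0.04] w 0.0074
```

```bash

python3 -m crank '[[[0,0,0.17],[0,0,-0.0004],1],[[0,0,0.17],[0,0,-0.0004],1],[[0,0,0.17],[0,0,-0.0004],1],[[0,0,0.17],[0,0,-0.0004],1],[[0,0,0],[0,0,0],1]]' 100
python3 - <<'E'
from h import *
st(); i=wr('b7')
f=cv2.imread('pics/b7.png');cv2.imwrite('pics/b7c.png',cv2.resize(f[150:400,195:445],None,fx=2.4,fy=2.4))
f=cams.grab_frame('side');cv2.imwrite('pics/b8.png',cv2.resize(f[200:300,280:380],None,fx=5.5,fy=5.5))
E
```

```text
time: 8.18
eef_pos: [0.4905, -0.179, 0.1342]
tcp_rot: [0.325, 0.946, 0.0, -0.001]
ft_force: [1.2, 1.8, -8.1]
width: 0.0081
t 8.175 tcp [ 0.4905 -0.179   0.1342] x [-0.789  0.614  0.002] y [ 0.614  0.789 -0.   ] z [-0.002  0.001 -1.   ] j [-0.35  0.32 -0.32  0.93  0.    0.31] F [ 1.2  1.8 -8.1] M [ 0.29 -0.45 -0.16] w 0.0081
```

View pics/b7c.png

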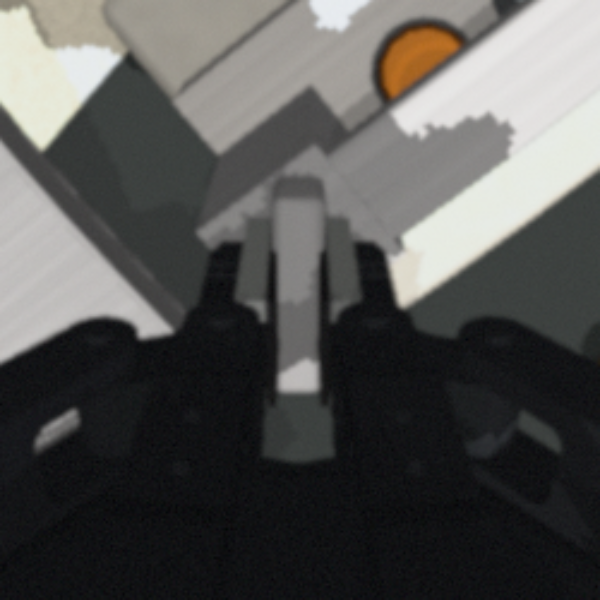

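View pics/b8.png

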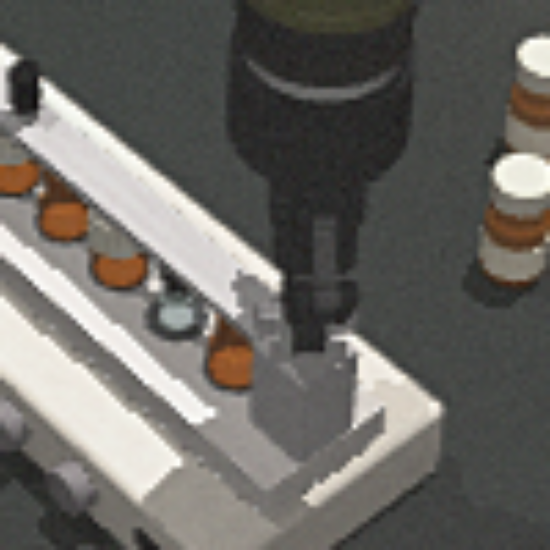

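```bash

python3 -m crank '[[[0,0,-0.17],[0,0,-0.0003],1],[[0,0,-0.17],[0,0,-0.0003],1],[[0,0,-0.17],[0,0,-0.0003],1],[[0,0,-0.17],[0,0,-0.0003],1],[[0,0,-0.17],[0,0,-0.0003],1],[[0,0,-0.17],[0,0,-0.0003],1],[[0,0,-0.17],[0,0,-0.0003],1],[[0,0,-0.17],[0,0,-0.0003],1]]' 100
python3 -m crank '[[[0,0,0.17],[0,0,-0.0003],1],[[0,0,0.17],[0,0,-0.0003],1],[[0,0,0.17],[0,0,-0.0003],1],[[0,0,0.17],[0,0,-0.0003],1],[[0,0,0.17],[0,0,-0.0003],1],[[0,0,0.17],[0,0,-0.0003],1],[[0,0,0.17],[0,0,-0.0003],1],[[0,0,0.17],[0,0,-0.0003],1]]' 100
python3 -c "
from h import *
st()"
```

```text
time: 9.28
eef_pos: [0.4909, -0.1794, 0.1375]
tcp_rot: [-0.345, 0.938, 0.0, -0.0]
ft_force: [1.8, -0.3, -5.0]
width: 0.0075
time: 10.28
eef_pos: [0.491, -0.1791, 0.1402]
tcp_rot: [0.327, 0.945, 0.0, -0.0]
ft_force: [-0.2, 2.0, -3.7]
width: 0.0075
t 10.275 tcp [ 0.491  -0.1791  0.1402] x [-0.787  0.617  0.001] y [0.617 0.787 0.   ] z [-0.  0. -1.] j [-0.35  0.31 -0.31  0.95  0.    0.32] F [-0.2  2.  -3.7] M [ 0.46 -0.19  0.04] w 0.0075
```

```bash

python3 -m crank '[[[0,0,-0.17],[0,0,-0.0004],1],[[0,0,-0.17],[0,0,-0.0004],1],[[0,0,-0.17],[0,0,-0.0004],1],[[0,0,-0.17],[0,0,-0.0004],1],[[0,0,-0.17],[0,0,-0.0004],1],[[0,0,-0.17],[0,0,-0.0004],1],[[0,0,-0.17],[0,0,-0.0004],1],[[0,0,-0.17],[0,0,-0.0004],1]]' 100
python3 -m crank '[[[0,0,0.17],[0,0,-0.0004],1],[[0,0,0.17],[0,0,-0.0004],1],[[0,0,0.17],[0,0,-0.0004],1],[[0,0,0.17],[0,0,-0.0004],1],[[0,0,0],[0,0,0],1]]' 100
python3 - <<'E'
from h import *
st(); i=wr('b9')
f=cv2.imread('pics/b9.png');cv2.imwrite('pics/b9c.png',cv2.resize(f[150:400,195:445],None,fx=2.4,fy=2.4))
f=cams.grab_frame('side');cv2.imwrite('pics/b10.png',cv2.resize(f[200:300,280:380],None,fx=5.5,fy=5.5))
E
```

```text
time: 11.28
eef_pos: [0.4909, -0.1795, 0.1437]
tcp_rot: [-0.346, 0.938, -0.0, -0.0]
ft_force: [-0.6, 0.1, -2.5]
width: 0.0077
time: 11.9
eef_pos: [0.4914, -0.1798, 0.1457]
tcp_rot: [-0.011, 1.0, -0.001, 0.0]
ft_force: [0.9, -0.5, -0.4]
width: 0.0076
t 11.9 tcp [ 0.4914 -0.1798  0.1457] x [-1.    -0.021 -0.001] y [-0.021  1.    -0.001] z [ 0.001 -0.001 -1.   ] j [-0.35  0.31 -0.3   0.96 -0.   -0.37] F [ 0.9 -0.5 -0.4] M [ 0.01  0.01 -0.  ] w 0.0076
```

View pics/b9c.png

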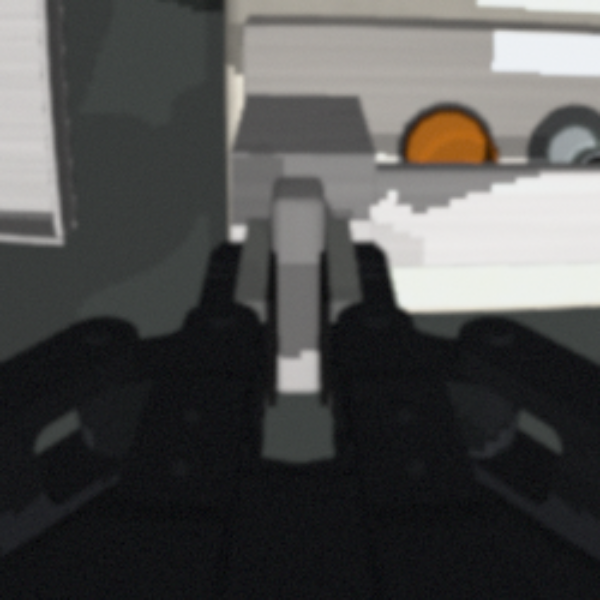

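View pics/b10.png

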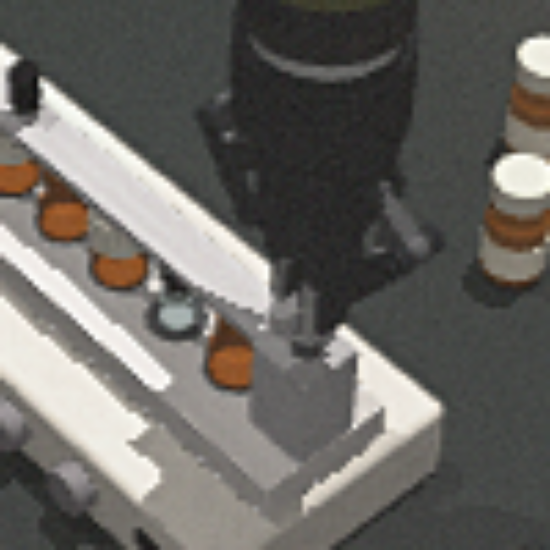

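```bash

python3 -m crank '[[[0,0,0],[0,0,-0.01],1],[[0,0,0],[0,0,-0.01],1],[[0,0,0],[0,0,-0.01],1],[[0,0,0],[0,0,-0.015],1],[[0,0,0],[0,0,-0.02],1],[[0,0,0],[0,0,-0.025],1],[[0,0,0],[0,0,-0.025],1],[[0,0,0],[0,0,0],1]]' 100
python3 - <<'E'
from h import *
st(); i=wr('c1')
spots('wrist',i,dict(dish=0),True)
f=cams.grab_frame('side');cv2.imwrite('pics/c2.png',cv2.resize(f[150:350,220:420],None,fx=3,fy=3))
E
```

```text
time: 13.0
eef_pos: [0.4927, -0.1799, 0.2624]
tcp_rot: [-0.009, 1.0, -0.001, 0.002]
ft_force: [0.3, 0.3, 0.3]
width: 0.008
t 13.0 tcp [ 0.4927 -0.1799  0.2624] x [-1.    -0.018 -0.005] y [-0.018  1.    -0.002] z [ 0.005 -0.002 -1.   ] j [-0.35  0.24 -0.08  1.24 -0.   -0.37] F [0.3 0.3 0.3] M [ 0.   -0.04 -0.04] w 0.008
dish 0.89 [196. 155.] [ 0.4806 -0.3513  0.    ]
```

View pics/c1.png

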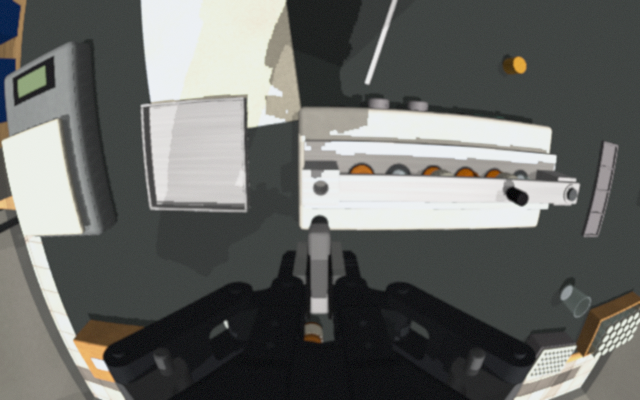

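View pics/c2.png

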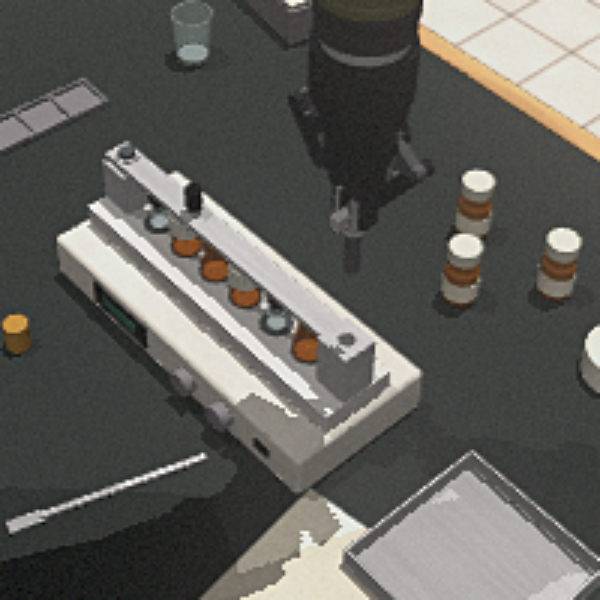

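Pin is out: the side crop shows it hanging below the jaws and an open hole at (347,340). Next I'll carry it to the dish, tilt it and lay it down.

```bash

python3 -m crank '[[[0,0,0],[0.005,-0.043,0.01],1],[[0,0,0],[0.005,-0.043,0.01],1],[[0,0,0],[0.005,-0.044,0.01],1],[[0,0,0],[0.005,-0.044,0.01],1],[[0,0,0.16],[0,0,0],1],[[0,0,0.16],[0,0,0],1],[[0,0,0.16],[0,0,0],1],[[0,0,0.15],[0,0,0],1]]' 100
python3 -m crank '[[[0,-0.174,0],[0,0,0],1],[[0,-0.174,0],[0,0,0],1],[[0,-0.174,0],[0,0,0],1],[[0,-0.174,0],[0,0,0],1],[[0,-0.174,0],[0,0,0],1],[[0,0,0],[0,0,0],1]]' 100
python3 - <<'E'
from h import *
st()
plan((.470,-.349,.045))
E
```

```text
time: 14.15
eef_pos: [0.4735, -0.3532, 0.2181]
tcp_rot: [0.304, 0.953, 0.001, -0.001]
ft_force: [0.4, 0.6, 0.0]
width: 0.0076
time: 14.9
eef_pos: [0.4691, -0.3498, 0.2086]
tcp_rot: [0.278, 0.879, -0.116, 0.37]
ft_force: [-0.6, 1.0, -1.8]
width: 0.0078
t 14.9 tcp [ 0.4691 -0.3498  0.2086] x [-0.572  0.403 -0.714] y [0.575 0.818 0.001] z [ 0.585 -0.41  -0.7  ] j [-0.66 -0.02 -0.94 -0.14  0.03 -0.03] F [-0.6  1.  -1.8] M [ 0.5   0.71 -0.02] w 0.0078
shift tool [0.1166 0.001  0.1147] after-turn  world [ 0.0009  0.0008 -0.1636]
```

```bash

python3 -m crank '[[[0,0,0],[0.022,0,0.022],1],[[0,0,0],[0.022,0,0.022],1],[[0,0,0],[0.022,0,0.022],1],[[0,0,0],[0.022,0,0.022],1],[[0,0,0],[0.018,0,0.018],1],[[0,0,0],[0,0,0],1],[[0,0,0],[0,0,0],1]]' 100
python3 - <<'E'
from h import *
st()
f=cams.grab_frame('side');cv2.imwrite('pics/c3.png',cv2.resize(f[200:400,260:460],None,fx=3,fy=3))
E
```

```text
time: 15.78
eef_pos: [0.4814, -0.3589, 0.0689]
tcp_rot: [0.277, 0.876, -0.119, 0.377]
ft_force: [-0.2, 0.7, -0.9]
width: 0.0073
t 15.775 tcp [ 0.4814 -0.3589  0.0689] x [-0.562  0.395 -0.727] y [0.574 0.819 0.   ] z [ 0.595 -0.417 -0.687] j [-0.66  0.34 -1.15 -0.74  0.03 -0.03] F [-0.2  0.7 -0.9] M [ 0.43  0.65 -0.04] w 0.0073
```

View pics/c3.png

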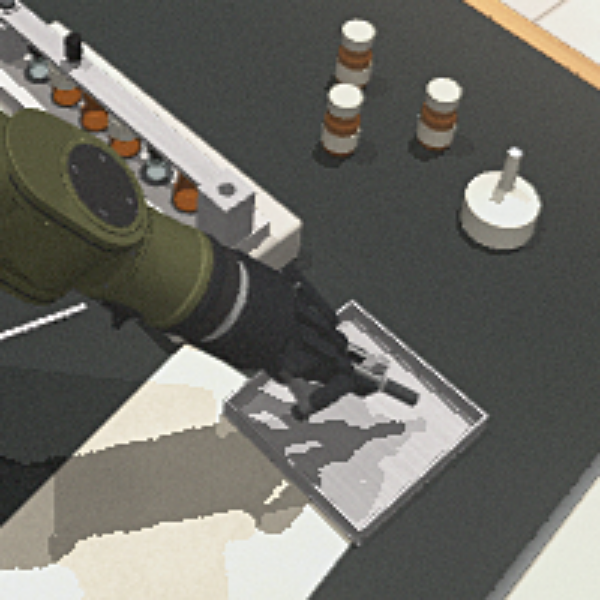

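```bash

python3 -m crank '[[[0,0,0],[0.010,0,0.002],1],[[0,0,0],[0.010,0,0.003],1],[[0,0,0],[0.004,0,0.0025],1],[[0,0,0],[0,0,0],1]]' 100
python3 -c "
from h import *
st()"
```

```text
time: 16.32
eef_pos: [0.471, -0.3515, 0.0461]
tcp_rot: [0.277, 0.876, -0.119, 0.377]
ft_force: [0.4, -0.8, -0.6]
width: 0.0079
t 16.325 tcp [ 0.471  -0.3515  0.0461] x [-0.562  0.395 -0.727] y [0.574 0.819 0.   ] z [ 0.595 -0.417 -0.687] j [-0.66  0.41 -1.21 -0.87  0.04 -0.03] F [ 0.4 -0.8 -0.6] M [0.38 0.68 0.02] w 0.0079
```

```bash

python3 -m crank '[[[0,0,0],[0.002,0,0.001],1],[[0,0,0],[0,0,0],0.6],[[0,0,0],[0,0,0],0],[[0,0,0],[0,0,0],0],[[0,0,0],[0,0,0],0],[[0,0,0],[0,0,0],0]]'
python3 - <<'E'
from h import *
st()
f=cams.grab_frame('side');cv2.imwrite('pics/c4.png',cv2.resize(f[250:400,300:450],None,fx=4,fy=4))
E
```

```text
time: 17.08
eef_pos: [0.4698, -0.3507, 0.0432]
tcp_rot: [0.277, 0.876, -0.119, 0.377]
ft_force: [-1.2, -0.4, 0.1]
width: 0.0857
t 17.075 tcp [ 0.4698 -0.3507  0.0432] x [-0.563  0.395 -0.726] y [0.574 0.819 0.   ] z [ 0.594 -0.417 -0.688] j [-0.66  0.42 -1.22 -0.88  0.04 -0.03] F [-1.2 -0.4  0.1] M [ 0.4   0.53 -0.02] w 0.0857
```

View pics/c4.png

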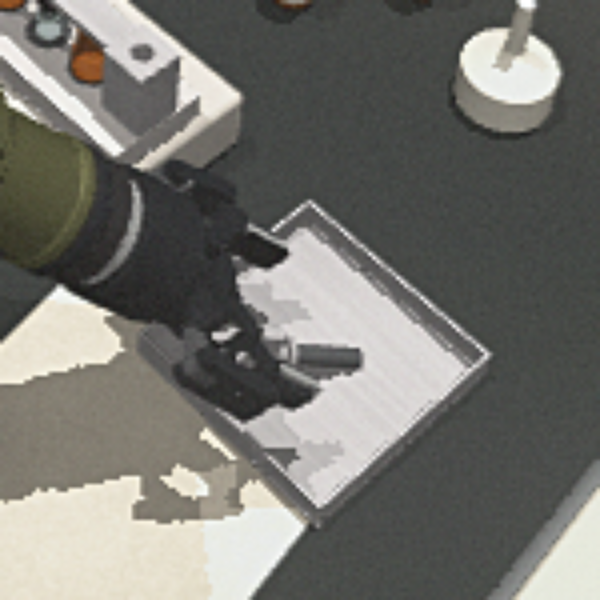

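```bash

python3 -m crank '[[[0,0,0],[0,0,-0.02],0],[[0,0,0],[-0.01,0,-0.03],0],[[0,0,0],[-0.035,0,-0.035],0],[[0,0,0],[-0.035,0,-0.035],0],[[0,0,0],[-0.035,0,-0.03],0],[[0,0.17,0],[0,0,0],0],[[0,0.17,0],[0,0,0],0],[[0,0.17,0],[0,0,0],0]]'
python3 -m crank '[[[0,0.17,0],[0,0,0],0],[[0,0.12,0],[0,0,0],0],[[0,0,0],[0,0,0],0],[[0,0,0],[0,0,0],0]]'
python3 - <<'E'
from h import *
st(); i=wr('d1')
spots('wrist',i,dict(dish=0,pin_mid=.01,pin_grip=.01,bar_knob=.144,bar_pivot=.122),True)
plan((.489,.02,.25),yaw=0.01)
E
```

```text
time: 18.12
eef_pos: [0.446, -0.334, 0.2305]
tcp_rot: [0.297, 0.941, -0.049, 0.156]
ft_force: [0.6, -0.9, -0.8]
width: 0.0856
time: 18.62
eef_pos: [0.4457, -0.3338, 0.2281]
tcp_rot: [0.301, 0.953, -0.006, 0.02]
ft_force: [-0.6, -0.4, 0.4]
width: 0.0853
t 18.625 tcp [ 0.4457 -0.3338  0.2281] x [-0.818  0.574 -0.042] y [0.575 0.818 0.   ] z [ 0.034 -0.024 -0.999] j [-0.64  0.28 -0.11  1.13  0.   -0.03] F [-0.6 -0.4  0.4] M [-0.02  0.13 -0.  ] w 0.0853
dish 0.95 [325.7 193.5] [ 0.4834 -0.3496 -0.    ]
pin_mid 0.65 [321.7 191. ] [ 0.4752 -0.3501  0.01  ]
pin_grip 0.84 [322.5 172.9] [ 0.4573 -0.3364  0.01  ]
bar_knob 0.95 [620.6  47.8] [0.4875 0.0168 0.144 ]
bar_knob 0.2 [569.1  72.9] [ 0.4748 -0.0814  0.144 ]
bar_pivot 0.75 [629.9  29.5] [0.4875 0.0843 0.122 ]
turn [0.0206 0.0393 0.9486]
shift tool [ 0.1668  0.3145 -0.0276] after-turn [ 0.3533  0.0469 -0.0206] world [0.0433 0.3538 0.0206]
```

View pics/d1.png

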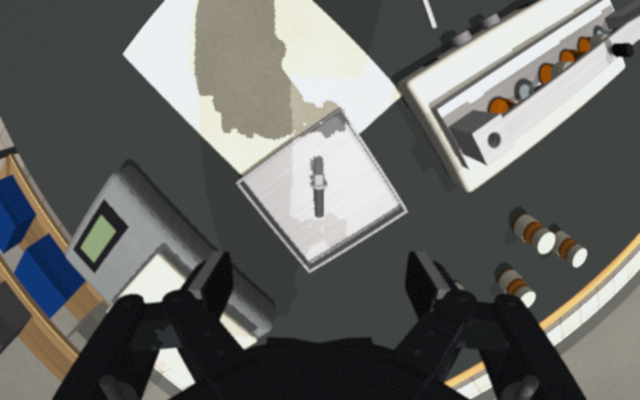

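```bash

python3 -m crank '[[[0,0.042,0],[0,0,0],0],[[0,0,0.16],[0,0,0],0],[[0,0,0.16],[0,0,0],0],[[0,0,0.16],[0,0,0],0],[[0,0,0.16],[0,0,0],0],[[0,0,0.16],[0,0,0],0],[[0,0,0.145],[0,0,0],0]]'
python3 -m crank '[[[0,0,0],[0.05,0.007,-0.003],0],[[0,0,0],[0.05,0.007,-0.003],0],[[0,0,0],[0.05,0.007,-0.003],0],[[0,0,0],[0.05,0.007,-0.003],0],[[0,0,0],[0.05,0.007,-0.003],0],[[0,0,0],[0.05,0.007,-0.003],0],[[0,0,0],[0.05,0.005,-0.003],0],[[0,0,0],[0,0,0],0]]'
python3 - <<'E'
from h import *
st(); i=wr('d2')
spots('wrist',i,dict(bar_knob=.144,bar_pivot=.122),True)
plan((.489,.0205,.18),yaw=0.014)
E
```

```text
time: 19.8
eef_pos: [0.4461, -0.3341, 0.2292]
tcp_rot: [0.704, 0.71, 0.0, 0.0]
ft_force: [0.3, -0.1, -0.3]
width: 0.0856
time: 20.8
eef_pos: [0.4886, 0.0191, 0.2506]
tcp_rot: [0.7, 0.714, 0.001, 0.0]
ft_force: [-0.4, -0.7, -0.8]
width: 0.0852
t 20.8 tcp [0.4886 0.0191 0.2506] x [-0.019  1.     0.001] y [1.    0.019 0.002] z [ 0.002  0.001 -1.   ] j [ 0.04  0.19 -0.18  1.2   0.    1.59] F [-0.4 -0.7 -0.8] M [-0.07  0.03 -0.01] w 0.0852
bar_knob 0.71 [321.3 199.1] [0.4917 0.0186 0.144 ]
bar_pivot 0.6 [319.3  76.9] [0.4882 0.1209 0.122 ]
turn [ 0.0002  0.0001 -0.0004]
shift tool [0.0047 0.0009 0.0702] after-turn [0.0047 0.0009 0.0702] world [ 0.0008  0.0047 -0.0702]
```

View pics/d2.png

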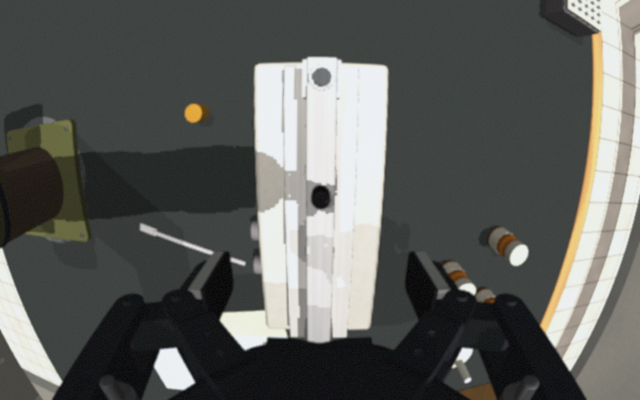

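```bash

python3 -m crank '[[[0,0,0],[0.0015,0.001,0.05],0],[[0,0,0],[0,0,0.05],0],[[0,0,0],[0,0,0.0125],0.4],[[0,0,0],[0,0,0],0.72],[[0,0,0],[0,0,0],0.72],[[0,0,0],[0,0,0],0.72],[[0,0,0],[0,0,0],0.72]]' 20
python3 - <<'E'
from h import *
st(); i=wr('d3')
E
```

```text
time: 21.82
eef_pos: [0.4903, 0.018, 0.1386]
tcp_rot: [0.702, 0.712, 0.001, 0.001]
ft_force: [0.0, 0.8, 0.4]
width: 0.0239
t 21.825 tcp [0.4903 0.018  0.1386] x [-0.014  1.     0.001] y [1.    0.014 0.002] z [ 0.002  0.001 -1.   ] j [ 0.04  0.26 -0.39  0.92  0.    1.59] F [0.  0.8 0.4] M [ 0.02  0.03 -0.02] w 0.0239
```

View pics/d3.png

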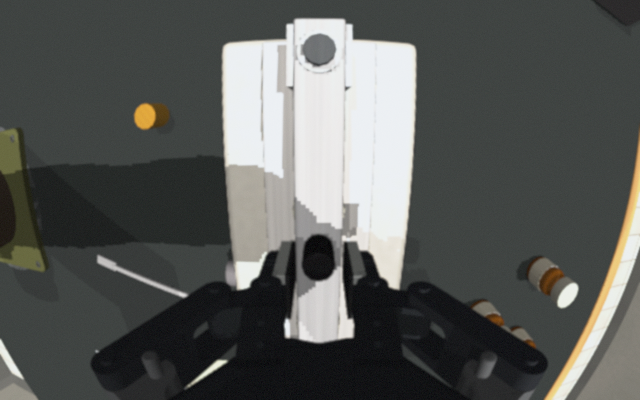

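```bash

python3 -m crank '[[[0,0,0],[0.0013,0.016,0],0.72],[[0,0,-0.16],[0,0,0],0.72],[[0,0,0],[0.0013,0.016,0],0.72],[[0,0,-0.16],[0,0,0],0.72],[[0,0,0],[0.0013,0.016,0],0.72],[[0,0,-0.16],[0,0,0],0.72],[[0,0,0],[0.0013,0.016,0],0.72],[[0,0,-0.16],[0,0,0],0.72]]'
python3 - <<'E'
from h import *
st(); i=wr('d4')
o=env.get_obs()['eef_pos'];p=np.array([.488,.1205]);d=o[:2]-p;print(np.hypot(*d),np.arctan2(d[0],-d[1]))
E
```

```text
time: 22.88
eef_pos: [0.5524, 0.0401, 0.1376]
tcp_rot: [0.443, 0.897, 0.001, 0.001]
ft_force: [-0.5, -0.4, -0.1]
width: 0.024
t 22.875 tcp [0.5524 0.0401 0.1376] x [-0.608  0.794 -0.   ] y [0.794 0.608 0.003] z [ 0.003  0.002 -1.   ] j [ 0.07  0.36 -0.24  0.96  0.    0.99] F [-0.5 -0.4 -0.1] M [-0.06  0.03 -0.01] w 0.024
0.10285931437812841 0.670678261849507
```

View pics/d4.png

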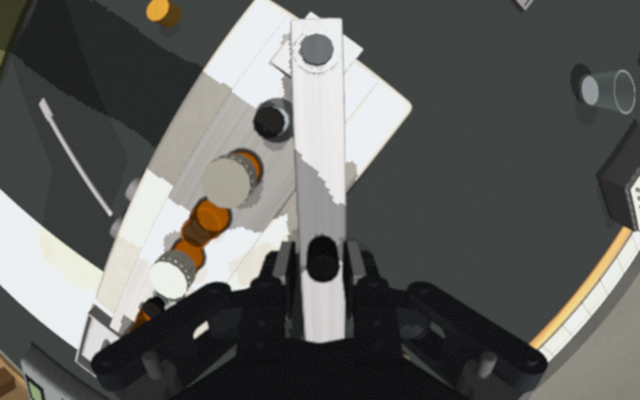

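```bash

python3 -m crank '[[[0,0,0],[0.0013,0.016,0],0.72],[[0,0,-0.16],[0,0,0],0.72],[[0,0,0],[0.0013,0.016,0],0.72],[[0,0,-0.16],[0,0,0],0.72],[[0,0,0],[0.0013,0.016,0],0.72],[[0,0,-0.16],[0,0,0],0.72],[[0,0,0],[0.0013,0.016,0],0.72],[[0,0,-0.16],[0,0,0],0.72]]'
python3 -m crank '[[[0,0,0],[0.0013,0.016,0],0.72],[[0,0,-0.16],[0,0,0],0.72],[[0,0,0],[0.0013,0.016,0],0.72],[[0,0,-0.16],[0,0,0],0.72],[[0,0,0],[0,0,0],0.72],[[0,0,0],[0,0,0],0.72]]'
python3 - <<'E'
from h import *
st(); i=wr('d5')
o=env.get_obs()['eef_pos'];p=np.array([.488,.1205]);d=o[:2]-p;print(np.hypot(*d),np.arctan2(d[0],-d[1]))
E
```

```text
time: 23.92
eef_pos: [0.5863, 0.0938, 0.1376]
tcp_rot: [0.138, 0.99, 0.001, 0.001]
ft_force: [-0.5, -0.3, -0.3]
width: 0.0241
time: 24.68
eef_pos: [0.5885, 0.1238, 0.1376]
tcp_rot: [-0.019, 1.0, 0.001, 0.0]
ft_force: [0.6, 0.8, -0.8]
width: 0.0242
t 24.675 tcp [0.5885 0.1238 0.1376] x [-0.999 -0.039 -0.   ] y [-0.039  0.999  0.001] z [ 0.     0.001 -1.   ] j [ 0.21  0.44 -0.12  1.01  0.    0.17] F [ 0.6  0.8 -0.8] M [-0.05  0.   -0.06] w 0.0242
0.10047603016694556 1.600270340126854
```

View pics/d5.png

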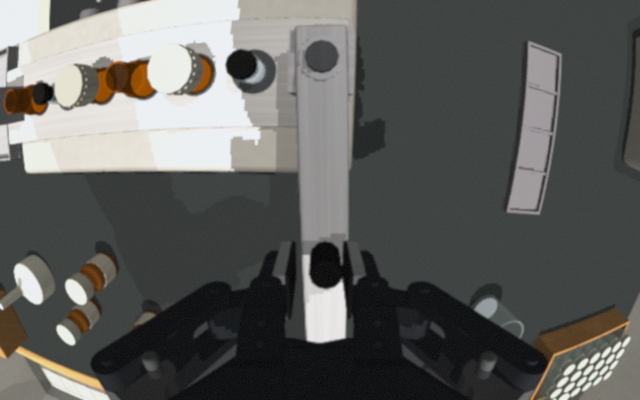

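```bash

python3 -m crank '[[[0,0,0],[0,0.006,0],0.72],[[0,0,0],[0.0005,0.006,0],0.72],[[0,0,0],[0,0,0],0.72],[[0,0,0],[0,0,-0.02],0.6],[[0,0,0],[0,0,-0.03],0.3],[[0,0,0],[0,0,-0.05],0],[[0,0,0],[0.045,-0.045,0],0],[[0,0,0],[0.045,-0.045,0],0]]'
python3 -m crank '[[[0,0,0.16],[0,0,0],0],[[0,0,0.16],[0,0,0],0],[[0,0,0.16],[0,0,0],0],[[0,0,0.16],[0,0,0],0],[[0,0,0.16],[0,0,0],0],[[0,0,0.16],[0,0,0],0],[[0,0,0.16],[0,0,0],0],[[0,0,0.16],[0,0,0],0]]'
python3 -m crank '[[[0,0,0.16],[0,0,0],0],[[0,0,0.16],[0,0,0],0],[[0,0,0],[0,0,0],0],[[0,0,0],[0,0,0],0]]'
python3 - <<'E'
from h import *
st(); i=wr('e1')
spots('wrist',i,dict(cap_0_mid=.104,stopper_0_top=.108,bar_knob=.144,bar_pivot=.122),True)
plan((.489,.034,.2),yaw=0.012)
f=cams.grab_frame('side');cv2.imwrite('pics/e2.png',cv2.resize(f[120:320,200:400],None,fx=3,fy=3))
E
```

```text
time: 25.72
eef_pos: [0.5029, 0.0421, 0.2384]
tcp_rot: [-0.022, 1.0, 0.0, 0.001]
ft_force: [1.3, -1.9, -0.1]
width: 0.0853
time: 26.72
eef_pos: [0.5026, 0.0427, 0.2376]
tcp_rot: [0.582, 0.813, 0.0, -0.0]
ft_force: [0.0, -0.4, -0.1]
width: 0.0852
time: 27.22
eef_pos: [0.5028, 0.0426, 0.2376]
tcp_rot: [0.702, 0.713, 0.0, -0.0]
ft_force: [0.1, 0.3, 0.1]
width: 0.0854
t 27.225 tcp [0.5028 0.0426 0.2376] x [-0.016  1.     0.001] y [ 1.     0.016 -0.   ] z [-0.     0.001 -1.   ] j [ 0.08  0.22 -0.17  1.18  0.    1.64] F [0.1 0.3 0.1] M [ 0.01  0.07 -0.04] w 0.0854
stopper_0_top 0.78 [304.6 310.7] [ 0.4904 -0.0901  0.108 ]
bar_knob 0.6 [428.6  97.6] [0.5876 0.1294 0.144 ]
bar_knob 0.21 [488.2 255.7] [ 0.6654 -0.0076  0.144 ]
bar_pivot 0.6 [303.1 104.7] [0.4896 0.1196 0.122 ]
turn [-0.     -0.0006  0.0023]
shift tool [-0.0084 -0.014   0.0376] after-turn [-0.0084 -0.0139  0.0376] world [-0.0138 -0.0086 -0.0376]
```

View pics/e1.png

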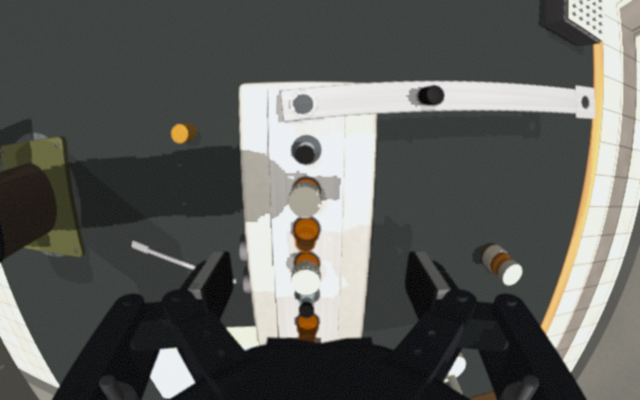

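View pics/e2.png

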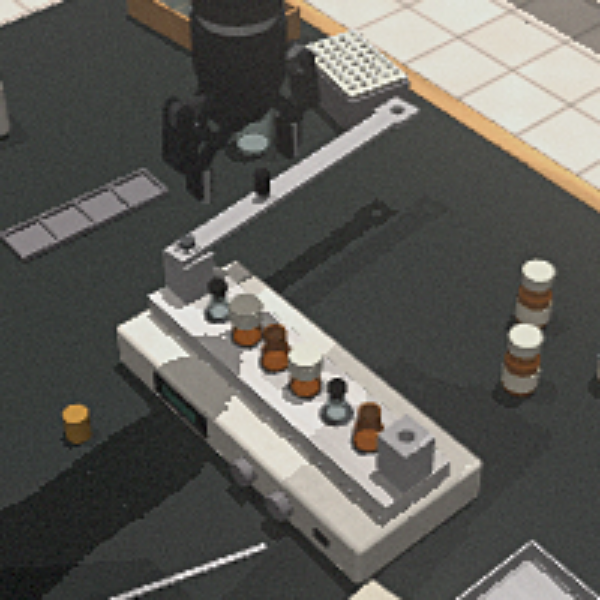

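Bar is open; the knob and pivot positions put it at about 1.65 rad. There are exactly two caps, on the 2nd and 4th vials from the pivot. In the wrist view their tops are at (304,200) and (305,284). The stoppers are on vials 1 and 5.

```bash

python3 - <<'E'
from h import *
i=cams.camera_info('wrist');s=cams.camera_info('side')
for w,p in (((304.5,200),(282,222)),((305.5,284),(301.7,239))):
    print(np.round(atz(ray(i,w,True),.114),4),np.round(atz(ray(s,p),.114),4),tri([ray(i,w,True),ray(s,p)]))
for nm in ('cap_0_mid','cap_1_mid'):
  print([ (round(d['score'],2),d['pixel']) for d in models.silhouettes('wrist',nm)][:4])
  print([ (round(d['score'],2),d['pixel']) for d in models.silhouettes('side',nm)][:4])
spots('side',s,dict(cap_tray=0,cap_0_mid=.104,stopper_0_top=.108),False)
f=cv2.imread('pics/e1.png');cv2.imwrite('pics/e1c.png',cv2.resize(f[130:330,220:420],None,fx=3,fy=3))
E
```

```text
[0.491  0.0359 0.114 ] [0.4888 0.029  0.114 ] (array([0.49141107, 0.03385131, 0.10855359]), [np.float64(0.0007339811796468849), np.float64(0.0007339811796470244)])
[ 0.4917 -0.0517  0.114 ] [ 0.4886 -0.055   0.114 ] (array([ 0.49099639, -0.05310528,  0.11118978]), [np.float64(0.0007067707860186694), np.float64(0.0007067707860185548)])
[(0.62, [306.1, 275.7])]
[(0.66, [371.6, 339.2])]
[(0.83, [305.4, 275.1])]
[(0.52, [300.3, 242.2])]
cap_tray 0.62 [231.5 191.1] [ 0.5217  0.3477 -0.    ]
stopper_0_top 0.6 [375.3 226.4] [ 0.6754 -0.1446  0.108 ]
stopper_0_top 0.52 [312.1 249.6] [ 0.4884 -0.0971  0.108 ]
```

View pics/e1c.png

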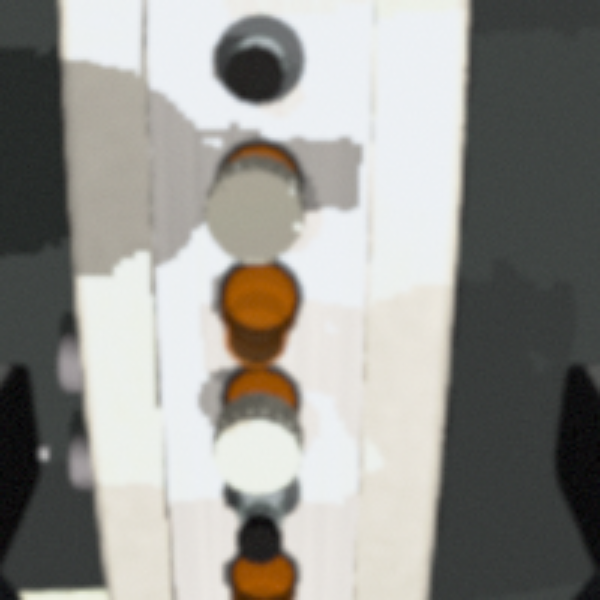

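```bash

python3 -m crank '[[[0,0,0],[-0.0084,-0.0129,0.02],0],[[0,0,0],[0,0,0.05],0],[[0,0,0],[0,0,0.05],0],[[0,0,0],[0,0,0.018],0],[[0,0,0],[0,0,0],0],[[0,0,0],[0,0,0],0]]' 40
python3 - <<'E'
from h import *
st(); i=wr('e3')
print(proj(i,(.49,.034,.114),True))
f=cv2.imread('pics/e3.png');cv2.imwrite('pics/e3c.png',cv2.resize(f[150:400,195:445],None,fx=2.4,fy=2.4))
E
```

```text
time: 28.62
eef_pos: [0.491, 0.0341, 0.1005]
tcp_rot: [0.702, 0.712, 0.001, 0.0]
ft_force: [1.4, -0.5, 0.1]
width: 0.0854
t 28.625 tcp [0.491  0.0341 0.1005] x [-0.014  1.     0.001] y [1.    0.014 0.002] z [ 0.002  0.001 -1.   ] j [ 0.07  0.3  -0.45  0.82  0.    1.63] F [ 1.4 -0.5  0.1] M [-0.03 -0.05  0.01] w 0.0854
[314.77344556 270.38061654]
```

View pics/e3c.png

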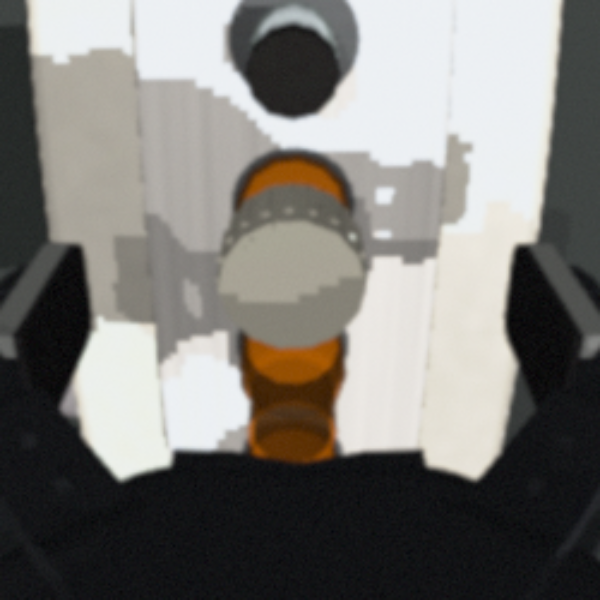

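```bash

python3 -m crank '[[[0,0,0],[0,0,0.0015],0],[[0,0,0],[0,0,0],1],[[0,0,0],[0,0,0],1],[[0,0,0],[0,0,0],1],[[0,0,0],[0,0,0],1],[[0,0,0],[0,0,-0.01],1],[[0,0,0],[0,0,-0.02],1],[[0,0,0],[0,0,0],1]]' 40
python3 - <<'E'
from h import *
st(); i=wr('e4')
f=cv2.imread('pics/e4.png');cv2.imwrite('pics/e4c.png',cv2.resize(f[150:400,195:445],None,fx=2.4,fy=2.4))
E
```

```text
time: 29.68
eef_pos: [0.4916, 0.0341, 0.1297]
tcp_rot: [0.702, 0.712, 0.002, 0.001]
ft_force: [0.3, -0.1, -1.1]
width: 0.0276
t 29.675 tcp [0.4916 0.0341 0.1297] x [-0.014  1.     0.001] y [1.    0.014 0.004] z [ 0.004  0.001 -1.   ] j [ 0.07  0.27 -0.4   0.89  0.    1.63] F [ 0.3 -0.1 -1.1] M [ 0.02 -0.02  0.02] w 0.0276
```

View pics/e4c.png

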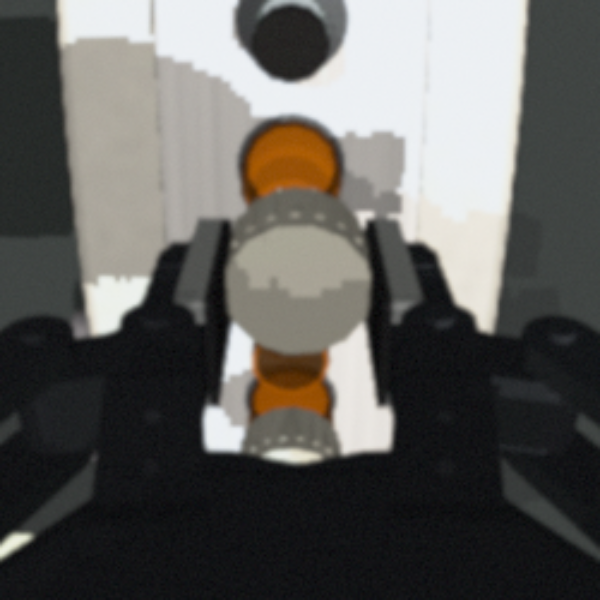

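```bash

python3 -m crank '[[[0,0,0],[0,0,-0.04],1],[[0,0,0],[0,0,-0.04],1],[[0,0,0],[0.05,-0.006,-0.01],1],[[0,0,0],[0.05,-0.006,0],1],[[0,0,0],[0.05,-0.006,0],1],[[0,0,0],[0.05,-0.006,0],1],[[0,0,0],[0.05,-0.006,0],1],[[0,0,-0.16],[0,0,0],1]]' 40
python3 -m crank '[[[0,0,-0.17],[0,0,0],1],[[0,0,-0.17],[0,0,0],1],[[0,0,-0.17],[0,0,0],1],[[0,0,-0.17],[0,0,0],1],[[0,0,-0.17],[0,0,0],1],[[0,0,-0.17],[0,0,0],1],[[0,0,-0.17],[0,0,0],1],[[0,0,-0.16],[0,0,0],1]]' 40
python3 - <<'E'
from h import *
st(); i=wr('e5')
spots('wrist',i,dict(cap_tray=0),True)
E
```

```text
time: 30.72
eef_pos: [0.4558, 0.2868, 0.217]
tcp_rot: [0.64, 0.769, 0.0, -0.001]
ft_force: [0.9, -0.4, 0.3]
width: 0.0278
time: 31.72
eef_pos: [0.4562, 0.2833, 0.2172]
tcp_rot: [0.021, 1.0, -0.0, -0.001]
ft_force: [-0.2, 0.1, -1.0]
width: 0.0278
t 31.725 tcp [0.4562 0.2833 0.2172] x [-0.999  0.042  0.001] y [ 0.042  0.999 -0.   ] z [-0.001 -0.    -1.   ] j [ 0.56  0.29 -0.14  1.15  0.    0.6 ] F [-0.2  0.1 -1. ] M [ 0.01  0.02 -0.04] w 0.0278
cap_tray 0.85 [374.9 212. ] [0.5092 0.3499 0.    ]
cap_tray 0.16 [ 91.1 343.5] [ 0.7745 -0.1925  0.    ]
```

View pics/e5.png

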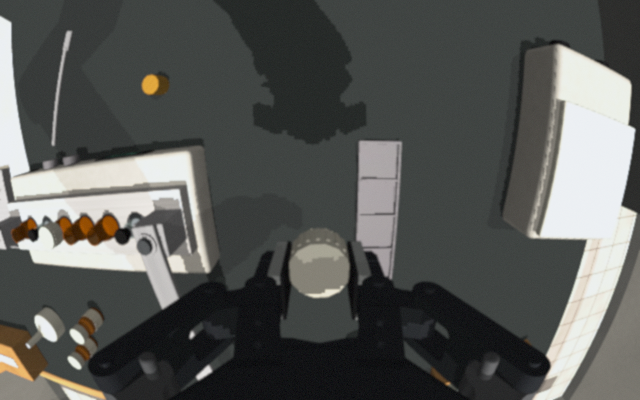

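```bash

python3 - <<'E'
from h import *
i=cams.camera_info('wrist')
f=cv2.imread('pics/e5.png');cv2.imwrite('pics/e5c.png',cv2.resize(f[130:290,330:430],None,fx=5,fy=5)[:600*1])
for px in [(359.5,141),(402.5,142),(358,178),(400,179),(357,213),(396,215)]: print(px,np.round(atz(ray(i,px,True),.008),4))
E
```

```text
(359.5, 141) [0.4208 0.3307 0.008 ]
(402.5, 142) [0.4231 0.3814 0.008 ]
(358, 178) [0.464  0.3281 0.008 ]
(400, 179) [0.4671 0.3787 0.008 ]
(357, 213) [0.507  0.3263 0.008 ]
(396, 215) [0.5122 0.3748 0.008 ]
```

```bash
python3 - <<'E'
import cv2
f=cv2.imread('pics/e5.png');cv2.imwrite('pics/e5d.png',cv2.resize(f[130:280,330:430],None,fx=4,fy=4))
E
```

```text
(no output)
```

View pics/e5d.png

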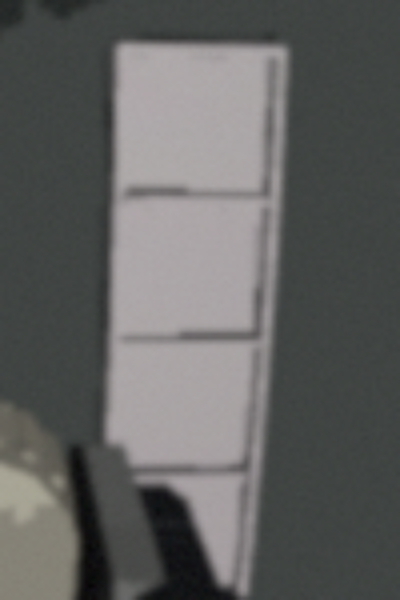

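```bash

python3 -m crank '[[[0,0,0],[-0.037,0.035,0],1],[[0,0,0],[-0.0374,0.0343,0],1],[[0,0,0],[0,0,0.05],1],[[0,0,0],[0,0,0.05],1],[[0,0,0],[0,0,0.05],1],[[0,0,0],[0,0,0],1],[[0,0,0],[0,0,0],1]]' 40
python3 - <<'E'
from h import *
st(); i=wr('e6')
for p in [(.422,.356)]: print(proj(i,(.511-.067,.3544,.003),True))
plan((.5335,.3495,.01))
E
```

```text
time: 32.7
eef_pos: [0.535, 0.3499, 0.0696]
tcp_rot: [0.024, 1.0, 0.001, 0.001]
ft_force: [1.1, 0.2, -0.2]
width: 0.028
t 32.7 tcp [0.535  0.3499 0.0696] x [-0.999  0.048 -0.001] y [0.048 0.999 0.001] z [ 0.001  0.001 -1.   ] j [ 0.58  0.55 -0.11  0.9   0.    0.63] F [ 1.1  0.2 -0.2] M [-0.01 -0.04 -0.02] w 0.028
[319.57175686  81.85008997]
shift tool [ 0.0025 -0.0012  0.0606] after-turn  world [-0.0023 -0.0009 -0.0606]
```

View pics/e6.png

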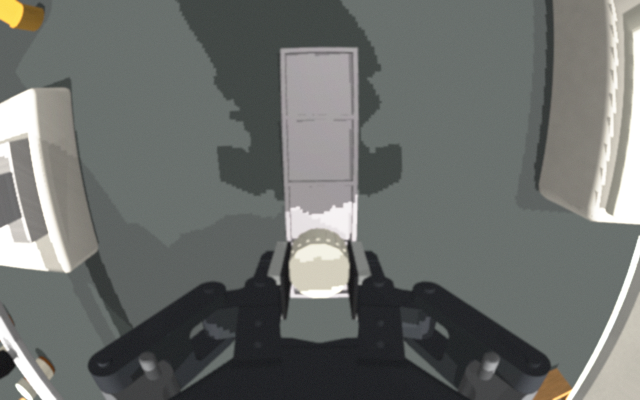

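```bash

python3 - <<'E'
from h import *
i=cams.camera_info('wrist')
for px in [(281,48.5),(358,48.5),(285,117),(355,117),(286.5,181),(355.5,181),(286,235),(355.5,235),(320,296)]: print(px,np.round(atz(ray(i,px,True),.008),4))
E
```

```text
(281, 48.5) [0.4212 0.3311 0.008 ]
(358, 48.5) [0.4236 0.3809 0.008 ]
(285, 117) [0.4671 0.3313 0.008 ]
(355, 117) [0.4693 0.3769 0.008 ]
(286.5, 181) [0.5102 0.3294 0.008 ]
(355.5, 181) [0.5124 0.3761 0.008 ]
(286, 235) [0.5497 0.3258 0.008 ]
(355.5, 235) [0.5522 0.3757 0.008 ]
(320, 296) [0.6035 0.3477 0.008 ]
```

```bash

python3 -m crank '[[[0,0,0],[0,0.001,0.03],1],[[0,0,0],[0,0,0.02],1],[[0,0,0],[0,0,0.0085],1],[[0,0,0],[0,0,0],1],[[0,0,0],[0,0,0],1]]' 40
python3 - <<'E'
from h import *
st(); i=wr('e7')
f=cv2.imread('pics/e7.png');cv2.imwrite('pics/e7c.png',cv2.resize(f[150:400,195:445],None,fx=2.4,fy=2.4))
E
```

```text
time: 33.38
eef_pos: [0.5354, 0.3511, 0.0113]
tcp_rot: [0.024, 1.0, 0.001, 0.001]
ft_force: [-0.7, -0.7, 0.7]
width: 0.0281
t 33.375 tcp [0.5354 0.3511 0.0113] x [-0.999  0.047 -0.002] y [0.047 0.999 0.002] z [ 0.002  0.002 -1.   ] j [ 0.58  0.61 -0.18  0.78  0.    0.63] F [-0.7 -0.7  0.7] M [ 0.01  0.06 -0.04] w 0.0281
```

View pics/e7c.png

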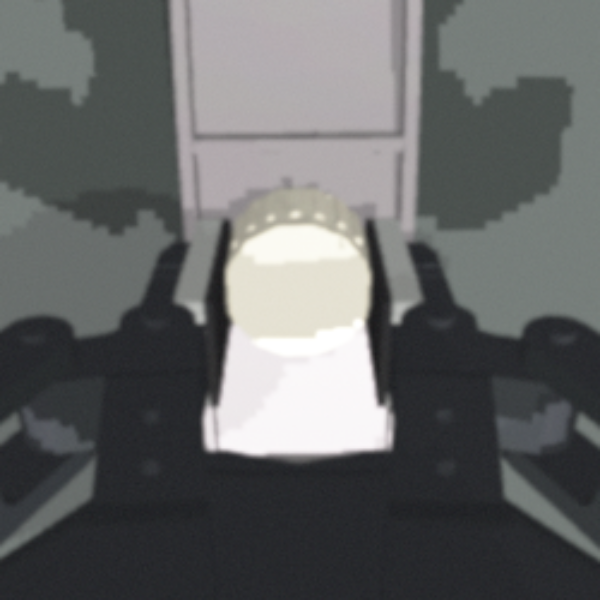

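```bash

python3 -m crank '[[[0,0,0],[0,0,0.002],1],[[0,0,0],[0,0,0],1],[[0,0,0],[0,0,0],0.5],[[0,0,0],[0,0,0],0.4],[[0,0,0],[0,0,-0.02],0.3],[[0,0,0],[0,0,-0.05],0],[[0,0,0],[0,0,-0.05],0],[[0,0,0],[0.02,0,-0.04],0]]' 40
python3 - <<'E'
from h import *
st(); i=wr('e8')
spots('wrist',i,dict(cap_0_mid=.013,cap_tray=0),True)
f=cams.grab_frame('top');cv2.imwrite('pics/e9.png',cv2.resize(f[180:290,150:290],None,fx=5,fy=5))
E
```

```text
time: 34.42
eef_pos: [0.5157, 0.3516, 0.17]
tcp_rot: [0.024, 1.0, 0.001, 0.001]
ft_force: [0.2, -0.0, -0.7]
width: 0.0854
t 34.425 tcp [0.5157 0.3516 0.17  ] x [-0.999  0.048 -0.003] y [0.048 0.999 0.002] z [ 0.003  0.002 -1.   ] j [ 0.6   0.46 -0.    1.11  0.    0.65] F [ 0.2 -0.  -0.7] M [-0.02  0.05 -0.01] w 0.0854
cap_tray 0.6 [314.9 178.8] [0.514  0.3476 0.    ]
```

View pics/e8.png

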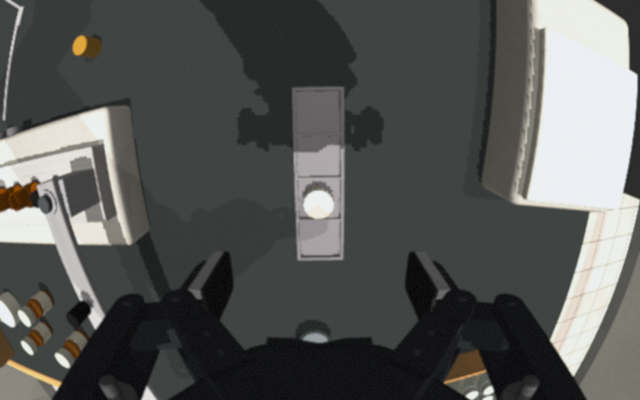

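```bash

python3 -m crank '[[[0,0,0],[0,-0.02,-0.05],0],[[0,0,0],[0.001,-0.055,-0.02],0],[[0,0,0],[0.001,-0.055,0],0],[[0,0,0],[0.001,-0.055,0],0],[[0,0,0],[0.001,-0.055,0],0],[[0,0,0],[0.001,-0.055,0],0],[[0,0,0],[0,-0.055,0],0],[[0,0,0],[0.001,-0.053,0],0]]' 40
python3 -m crank '[[[0,0,0.168],[0,0,0],0],[[0,0,0.168],[0,0,0],0],[[0,0,0.168],[0,0,0],0],[[0,0,0.168],[0,0,0],0],[[0,0,0.168],[0,0,0],0],[[0,0,0.168],[0,0,0],0],[[0,0,0.168],[0,0,0],0],[[0,0,0.168],[0,0,0],0]]' 40
python3 -m crank '[[[0,0,0.168],[0,0,0],0],[[0,0,0],[0,0,0],0],[[0,0,0],[0,0,0],0]]' 40
python3 - <<'E'
from h import *
st(); i=wr('f1')
plan((.4905,-.0515,.101),yaw=0.012)
f=cv2.imread('pics/f1.png');cv2.imwrite('pics/f1c.png',cv2.resize(f[130:330,220:420],None,fx=3,fy=3))
print(proj(i,(.4905,-.0515,.114),True))
E
```

```text
time: 35.62
eef_pos: [0.4884, -0.053, 0.2356]
tcp_rot: [0.024, 1.0, 0.0, -0.001]
ft_force: [0.5, 0.1, 0.5]
width: 0.0853
time: 36.62
eef_pos: [0.4885, -0.0512, 0.2354]
tcp_rot: [0.643, 0.766, -0.001, -0.002]
ft_force: [-0.0, 0.6, 0.5]
width: 0.085
time: 37.0
eef_pos: [0.4889, -0.0512, 0.2365]
tcp_rot: [0.702, 0.712, -0.0, -0.001]
ft_force: [-0.5, 0.4, -0.0]
width: 0.0853
t 37.0 tcp [ 0.4889 -0.0512  0.2365] x [-0.014  1.     0.001] y [ 1.     0.014 -0.002] z [-0.002  0.001 -1.   ] j [-0.1   0.2  -0.2   1.17  0.    1.45] F [-0.5  0.4 -0. ] M [-0.06  0.03 -0.03] w 0.0853
turn [-0.0014 -0.0007  0.0014]
shift tool [-0.0005  0.0017  0.1358] after-turn [-0.0004  0.0015  0.1358] world [ 0.0015 -0.0004 -0.1358]
[319.8524956  193.69235539]
```

View pics/f1c.png

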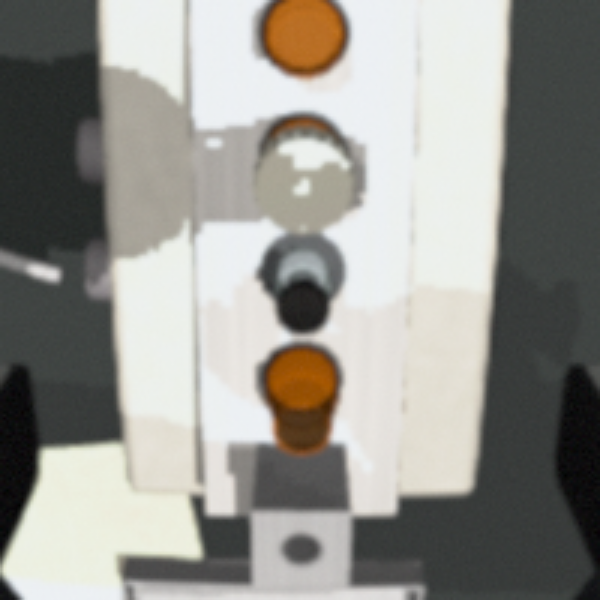

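```bash

python3 -m crank '[[[0,0,0],[0.0012,0.0023,0.02],0],[[0,0,0],[0,0,0.05],0],[[0,0,0],[0,0,0.05],0],[[0,0,0],[0,0,0.017],0],[[0,0,0],[0,0,0],0],[[0,0,0],[0,0,0],0]]' 40
python3 - <<'E'
from h import *
st(); i=wr('f2')
f=cv2.imread('pics/f2.png');cv2.imwrite('pics/f2c.png',cv2.resize(f[150:400,195:445],None,fx=2.4,fy=2.4))
E
```

```text
time: 37.8
eef_pos: [0.4925, -0.0499, 0.1014]
tcp_rot: [0.703, 0.711, 0.001, 0.0]
ft_force: [0.7, 0.0, 0.4]
width: 0.0851
t 37.8 tcp [ 0.4925 -0.0499  0.1014] x [-0.012  1.     0.   ] y [1.    0.012 0.002] z [ 0.002  0.    -1.   ] j [-0.1   0.3  -0.44  0.83  0.    1.46] F [0.7 0.  0.4] M [ 0.   -0.02 -0.02] w 0.0851
```

View pics/f2c.png

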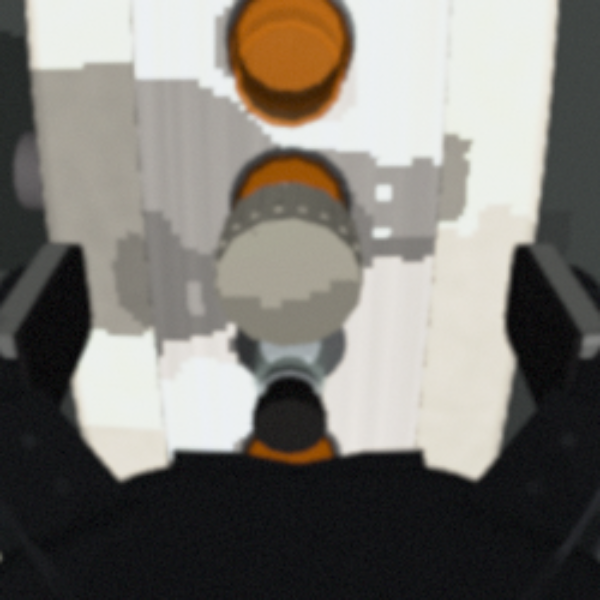

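```bash

python3 -m crank '[[[0,0,0],[0,-0.0018,0.0022],0],[[0,0,0],[0,0,0],1],[[0,0,0],[0,0,0],1],[[0,0,0],[0,0,0],1],[[0,0,0],[0,0,0],1],[[0,0,0],[0,0,-0.01],1],[[0,0,0],[0,0,-0.03],1],[[0,0,0],[0,0,0],1]]' 40
python3 - <<'E'
from h import *
st(); i=wr('f3')
f=cv2.imread('pics/f3.png');cv2.imwrite('pics/f3c.png',cv2.resize(f[150:400,195:445],None,fx=2.4,fy=2.4))
E
```

```text
time: 38.85
eef_pos: [0.4919, -0.05, 0.1407]
tcp_rot: [0.703, 0.711, 0.002, 0.002]
ft_force: [0.0, 0.3, -0.1]
width: 0.0277
t 38.85 tcp [ 0.4919 -0.05    0.1407] x [-0.012  1.    -0.   ] y [1.    0.012 0.005] z [ 0.005 -0.    -1.   ] j [-0.1   0.26 -0.38  0.92  0.    1.46] F [ 0.   0.3 -0.1] M [-0.07 -0.08  0.08] w 0.0277
```

View pics/f3c.png

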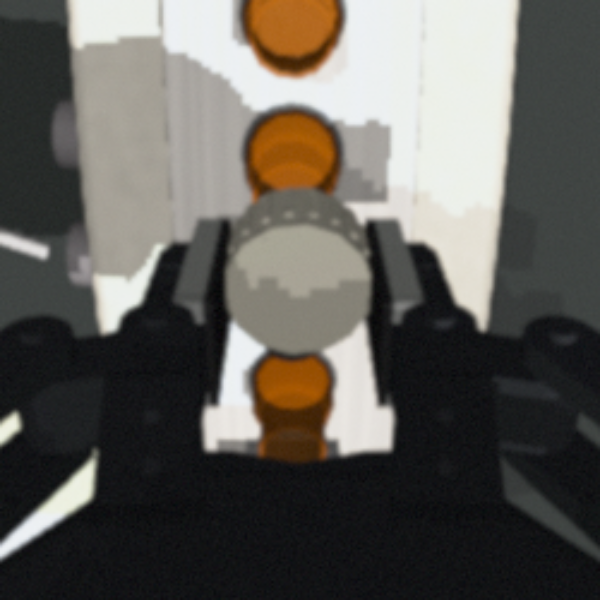

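```bash

python3 -m crank '[[[0,0,0],[0,0,-0.05],1],[[0,0,0],[0,0,-0.045],1],[[0,0,0],[0.055,-0.009,0],1],[[0,0,0],[0.055,-0.009,0],1],[[0,0,0],[0.055,-0.009,0],1],[[0,0,0],[0.055,-0.009,0],1],[[0,0,0],[0.055,-0.009,0],1],[[0,0,0],[0.055,-0.009,0],1]]' 40
python3 -m crank '[[[0,0,-0.17],[0,0,0],1],[[0,0,-0.17],[0,0,0],1],[[0,0,-0.17],[0,0,0],1],[[0,0,-0.17],[0,0,0],1],[[0,0,-0.17],[0,0,0],1],[[0,0,-0.17],[0,0,0],1],[[0,0,-0.17],[0,0,0],1],[[0,0,-0.17],[0,0,0],1]]' 40
python3 -m crank '[[[0,0,-0.17],[0,0,0],1],[[0,0,0],[0,0,0],1],[[0,0,0],[0,0,0],1]]' 40
python3 - <<'E'
from h import *
st(); i=wr('f4')
spots('wrist',i,dict(cap_tray=0,cap_0_mid=.013),True)
f=cv2.imread('pics/f4.png');cv2.imwrite('pics/f4c.png',cv2.resize(f[100:300,300:460],None,fx=3,fy=3))
E
```

```text
time: 39.9
eef_pos: [0.4309, 0.2809, 0.2326]
tcp_rot: [0.703, 0.711, -0.001, -0.0]
ft_force: [0.8, 0.7, 0.5]
width: 0.0279
time: 40.9
eef_pos: [0.4313, 0.2791, 0.2324]
tcp_rot: [0.097, 0.995, -0.0, -0.001]
ft_force: [-0.3, -0.9, 0.4]
width: 0.0281
time: 41.28
eef_pos: [0.4316, 0.2793, 0.2329]
tcp_rot: [0.016, 1.0, -0.0, -0.0]
ft_force: [-0.1, 0.1, -0.0]
width: 0.0281
t 41.275 tcp [0.4316 0.2793 0.2329] x [-1.     0.031  0.001] y [ 0.031  1.    -0.   ] z [-0.001 -0.    -1.   ] j [ 0.57  0.24 -0.16  1.17  0.    0.61] F [-0.1  0.1 -0. ] M [ 0.04 -0.01  0.04] w 0.0281
cap_tray 0.57 [373.9 227.4] [0.511  0.3487 0.    ]
```

View pics/f4.png

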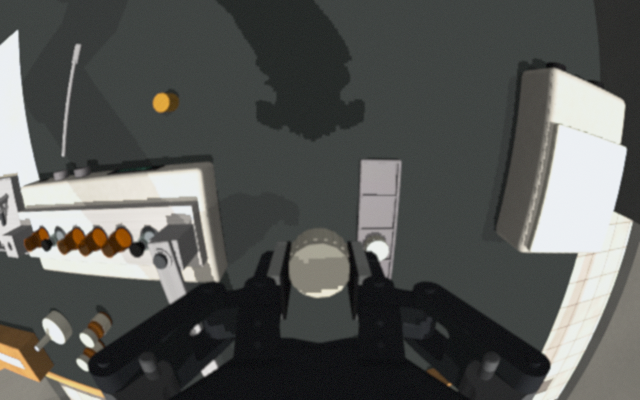

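View pics/f4c.png

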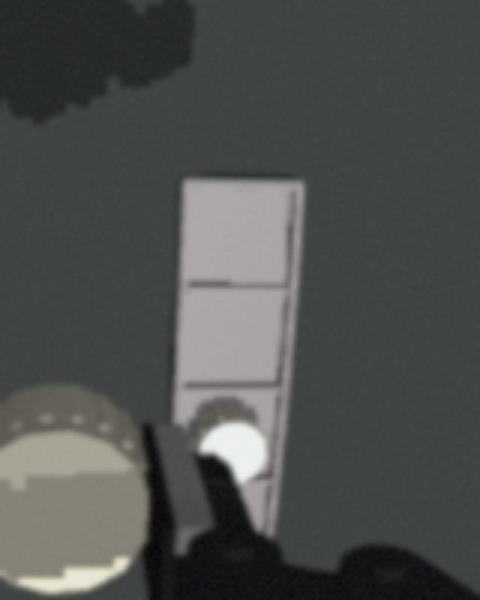

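```bash

python3 - <<'E'
from h import *
i=cams.camera_info('wrist')
P=[atz(ray(i,p,True),.008) for p in [(361,160),(401,160.3),(361,195),(399.3,195)]]
print(np.round(P,4)); print(np.mean(P,0))
plan((*np.mean(P,0)[:2],.06),yaw=1.57-.05)
E
```

```text
[[0.4205 0.3301 0.008 ]
 [0.4216 0.38   0.008 ]
 [0.4643 0.3303 0.008 ]
 [0.4657 0.3793 0.008 ]]
[0.44304481 0.35492522 0.008     ]
turn [ 0.0004 -0.0002  0.0206]
shift tool [-0.0089  0.0757  0.1734] after-turn [-0.0073  0.0759  0.1733] world [ 0.0111  0.0755 -0.1733]
```

```bash

python3 -m crank '[[[0,0,0],[-0.005,0.038,0],1],[[0,0,0.02],[-0.0055,0.038,0],1],[[0,0,0],[0,0,0.05],1],[[0,0,0],[0,0,0.05],1],[[0,0,0],[0,0,0.05],1],[[0,0,0],[0,0,0.023],1],[[0,0,0],[0,0,0],1],[[0,0,0],[0,0,0],1]]' 40
python3 - <<'E'
from h import *
st(); i=wr('f5')
plan((.4445,.355,.0095))
E
```

```text
time: 42.42
eef_pos: [0.4455, 0.3559, 0.0616]
tcp_rot: [0.025, 1.0, 0.001, 0.001]
ft_force: [-0.1, -0.3, 0.8]
width: 0.0283
t 42.425 tcp [0.4455 0.3559 0.0616] x [-0.999  0.049 -0.001] y [0.049 0.999 0.002] z [ 0.001  0.002 -1.   ] j [ 0.67  0.46 -0.31  0.8   0.    0.72] F [-0.1 -0.3  0.8] M [ 0.02 -0.04 -0.03] w 0.0283
shift tool [ 0.0014 -0.0013  0.0526] after-turn  world [-0.0013 -0.0011 -0.0526]
```

View pics/f5.png

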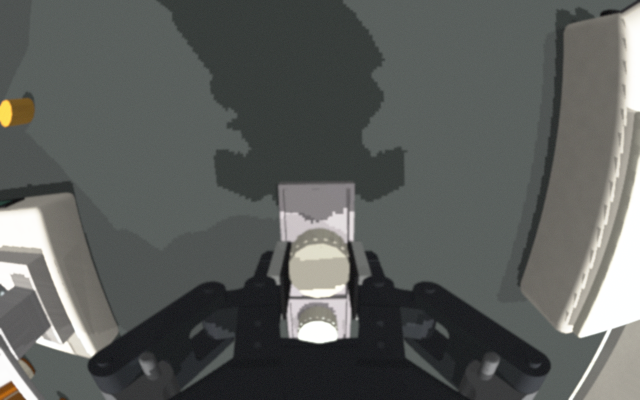

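```bash

python3 -m crank '[[[0,0,0],[0.001,-0.001,0.03],1],[[0,0,0],[0,0,0.02],1],[[0,0,0],[0,0,0],1],[[0,0,0],[0,0,0],1]]' 40
python3 - <<'E'
from h import *
st(); i=wr('f6')
f=cv2.imread('pics/f6.png');cv2.imwrite('pics/f6c.png',cv2.resize(f[150:400,195:445],None,fx=2.4,fy=2.4))
E
```

```text
time: 42.98
eef_pos: [0.4447, 0.3552, 0.0121]
tcp_rot: [0.025, 1.0, 0.001, 0.001]
ft_force: [-0.3, 0.5, -0.3]
width: 0.0281
t 42.975 tcp [0.4447 0.3552 0.0121] x [-0.999  0.049 -0.002] y [0.049 0.999 0.002] z [ 0.002  0.002 -1.   ] j [ 0.67  0.51 -0.38  0.68  0.    0.72] F [-0.3  0.5 -0.3] M [-0.02  0.01  0.01] w 0.0281
```

View pics/f6c.png

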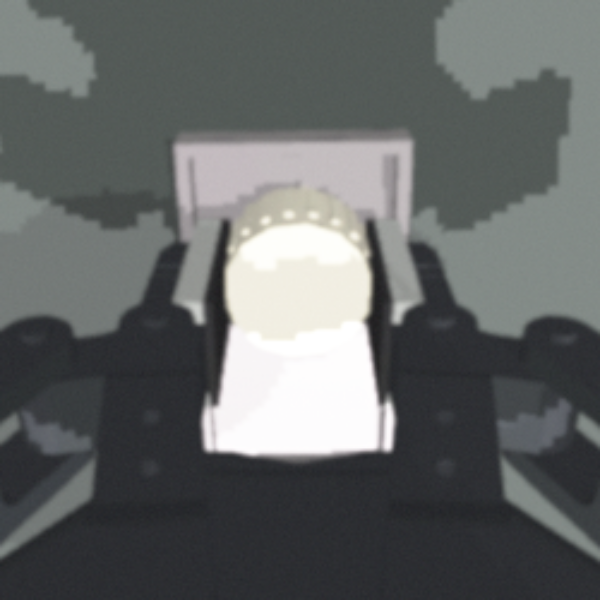

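Aligned the same way as the first placing. Release.

```bash

python3 -m crank '[[[0,0,0],[0,0,0.003],1],[[0,0,0],[0,0,0],1],[[0,0,0],[0,0,0],0.5],[[0,0,0],[0,0,0],0.4],[[0,0,0],[0,0,-0.02],0.3],[[0,0,0],[0,0,-0.05],0],[[0,0,0],[0,0,-0.05],0],[[0,0,0],[0,0,-0.06],0]]' 40
python3 - <<'E'
from h import *
st(); i=wr('f7')
spots('wrist',i,dict(cap_0_mid=.013,cap_tray=0),True)
f=cams.grab_frame('side');cv2.imwrite('pics/f8.png',cv2.resize(f[150:250,170:290],None,fx=5,fy=5))
E
```

```text
time: 44.02
eef_pos: [0.443, 0.3537, 0.1884]
tcp_rot: [0.025, 1.0, -0.0, -0.001]
ft_force: [1.2, 0.9, 0.3]
width: 0.0854
t 44.025 tcp [0.443  0.3537 0.1884] x [-0.999  0.049  0.001] y [ 0.049  0.999 -0.001] z [-0.001 -0.001 -1.   ] j [ 0.67  0.35 -0.12  1.1   0.    0.72] F [1.2 0.9 0.3] M [ 0.06 -0.07 -0.1 ] w 0.0854
cap_0_mid 0.35 [319.4 259.3] [0.536  0.3492 0.013 ]
cap_tray 0.83 [319.  234.8] [0.5109 0.35   0.    ]
```

View pics/f7.png

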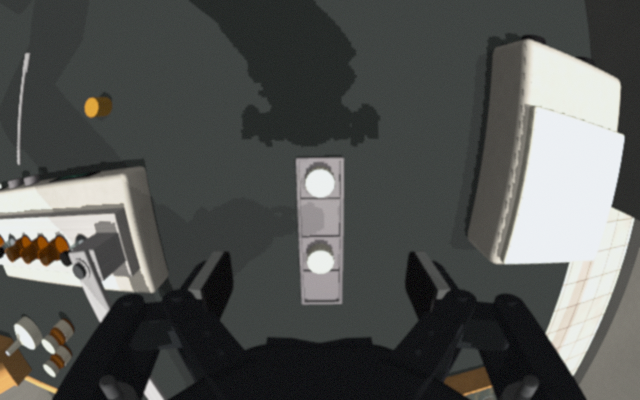

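View pics/f8.png

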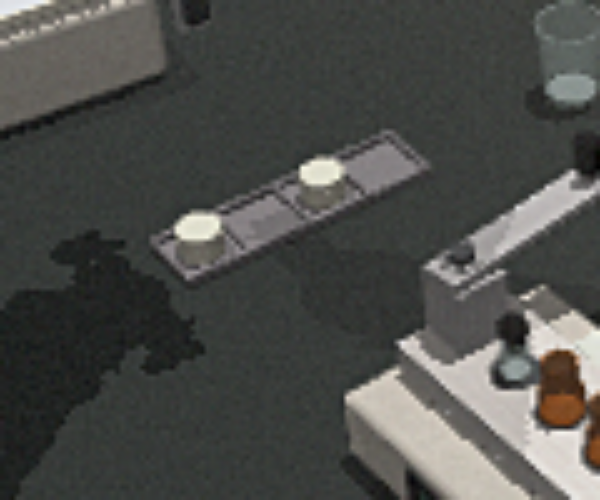

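```bash

python3 -m crank '[[[0,0,0],[0,0,-0.04],0],[[0,0,0],[-0.012,-0.055,0],0],[[0,0,0],[-0.012,-0.055,0],0.5],[[0,0,0],[-0.012,-0.055,0],1],[[0,0,0],[-0.012,-0.055,0],1],[[0,0,0],[-0.011,-0.055,0],1],[[0,0,0.168],[0,0,0],1],[[0,0,0.168],[0,0,0],1]]' 40
python3 -m crank '[[[0,0,0.168],[0,0,0],1],[[0,0,0.168],[0,0,0],1],[[0,0,0.168],[0,0,0],1],[[0,0,0.168],[0,0,0],1],[[0,0,0.168],[0,0,0],1],[[0,0,0.168],[0,0,0],1],[[0,0,0.168],[0,0,0],1],[[0,0,0],[0,0,0],1]]' 40
python3 - <<'E'
from h import *
st(); i=wr('g1')
spots('wrist',i,dict(stopper_0_top=.109,bar_knob=.144,bar_pivot=.122),True)
plan((.4886,.0757,.14),yaw=0.012)
print(proj(i,(.4886,.0757,.109),True))
f=cv2.imread('pics/g1.png');cv2.imwrite('pics/g1c.png',cv2.resize(f[50:290,195:445],None,fx=2.4,fy=2.4))
E
```

```text
time: 45.22
eef_pos: [0.4878, 0.0753, 0.2253]
tcp_rot: [0.195, 0.981, -0.0, -0.002]
ft_force: [-0.4, 1.2, 0.7]
width: 0.0001
time: 46.22
eef_pos: [0.4879, 0.0765, 0.2256]
tcp_rot: [0.703, 0.711, -0.001, -0.001]
ft_force: [0.4, -0.1, -0.1]
width: -0.0003
t 46.225 tcp [0.4879 0.0765 0.2256] x [-0.012  1.    -0.   ] y [ 1.     0.012 -0.004] z [-0.004 -0.    -1.   ] j [ 0.16  0.21 -0.22  1.14  0.    1.71] F [ 0.4 -0.1 -0.1] M [-0.04  0.04  0.02] w -0.0003
stopper_0_top 0.49 [321.5 341.8] [ 0.4932 -0.0905  0.109 ]
bar_knob 0.9 [451.1 140.7] [0.5888 0.131  0.144 ]
bar_pivot 0.83 [321.1 146.4] [0.4897 0.1202 0.122 ]
turn [-0.0012 -0.0003 -0.0007]
shift tool [-0.0009  0.      0.0867] after-turn [-0.0009 -0.0001  0.0867] world [-0.0001 -0.0009 -0.0867]
[319.08853974 195.867064  ]
```

View pics/g1c.png

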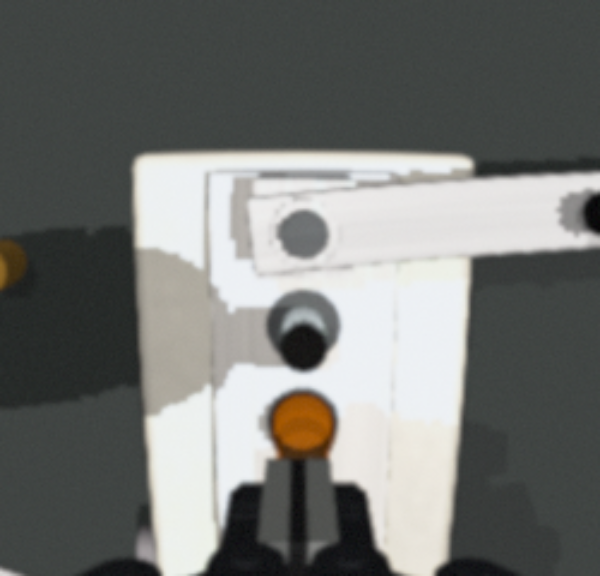

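```bash

python3 -m crank '[[[0,0,0],[0,0.0015,0.05],1],[[0,0,0],[0,0,0.05],1],[[0,0,0],[0,0,0.007],1],[[0,0,0],[0,0,0],1],[[0,0,0],[0,0,0],1]]' 40
python3 - <<'E'
from h import *
st(); i=wr('g2')
f=cv2.imread('pics/g2.png');cv2.imwrite('pics/g2c.png',cv2.resize(f[150:400,195:445],None,fx=2.4,fy=2.4))
E
```

```text
time: 47.05
eef_pos: [0.4924, 0.077, 0.1224]
tcp_rot: [0.704, 0.711, 0.002, 0.001]
ft_force: [0.2, 0.2, 0.5]
width: 0.0002
t 47.05 tcp [0.4924 0.077  0.1224] x [-0.01   1.     0.001] y [1.    0.01  0.004] z [ 0.004  0.001 -1.   ] j [ 0.15  0.29 -0.4   0.88  0.    1.72] F [0.2 0.2 0.5] M [ 0.01 -0.    0.03] w 0.0002
```

View pics/g2c.png

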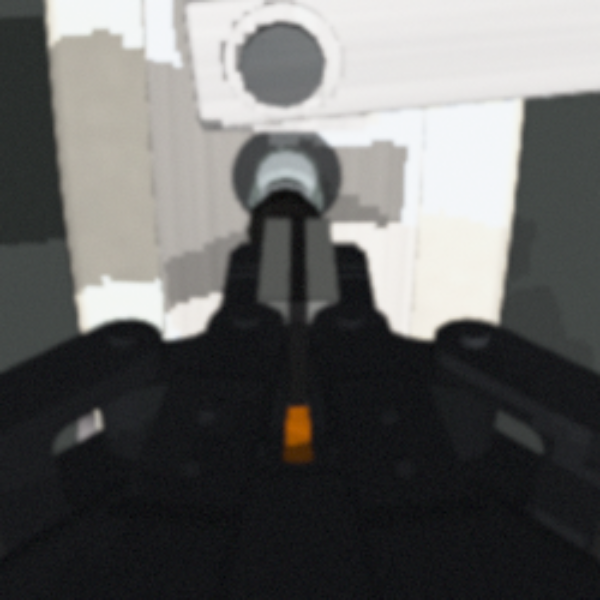

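```bash

python3 -m crank '[[[0,0,0],[0,-0.003,0.004],1],[[0,0,0],[0,0,0.004],1],[[0,0,0],[0,0,0.002],1],[[0,0,0],[0,0,0.002],1],[[0,0,0],[0,0,0.002],1],[[0,0,0],[0,0,0],1]]' 40
python3 -c "
from h import *
st()"
```

```text
time: 47.85
eef_pos: [0.4874, 0.0766, 0.1063]
tcp_rot: [0.704, 0.711, 0.0, -0.0]
ft_force: [-1.2, -0.5, 1.4]
width: 0.0004
t 47.85 tcp [0.4874 0.0766 0.1063] x [-0.01  1.    0.  ] y [ 1.    0.01 -0.  ] z [-0.  0. -1.] j [ 0.16  0.3  -0.44  0.84  0.    1.72] F [-1.2 -0.5  1.4] M [-0.05  0.28  0.05] w 0.0004
```

```bash

for k in 1 2 3; do :; done
python3 -m crank '[[[0,0,0],[0,0,0.001],1],[[0,0,0],[0,0,0.001],1],[[0,0,0],[0,0,0],1]]' 40
python3 -m crank '[[[0,0,0],[0,0,0.001],1],[[0,0,0],[0,0,0],1]]' 40
python3 -c "
from h import *
st()"
```

```text
time: 48.22
eef_pos: [0.4874, 0.0767, 0.1042]
tcp_rot: [0.704, 0.711, 0.0, -0.0]
ft_force: [-1.0, 0.5, 3.3]
width: -0.0002
time: 48.48
eef_pos: [0.4874, 0.0767, 0.104]
tcp_rot: [0.704, 0.711, 0.0, -0.0]
ft_force: [-3.9, -0.6, 9.2]
width: -0.0003
t 48.475 tcp [0.4874 0.0767 0.104 ] x [-0.01   1.     0.001] y [1.   0.01 0.  ] z [ 0.     0.001 -1.   ] j [ 0.16  0.3  -0.44  0.83  0.    1.72] F [-3.9 -0.6  9.2] M [-0.13  0.74  0.03] w -0.0003
```

```bash

python3 -m crank '[[[0,0,0],[0,0,0.001],1],[[0,0,0],[0,0,0.0005],1],[[0,0,0],[0,0,0],1]]' 40
python3 -m crank '[[[0,0,0],[0,0,-0.01],1],[[0,0,0],[0,0,-0.025],1],[[0,0,0],[-0.05,0,0],1],[[0,0,0],[-0.06,0,0],1],[[0,0,0],[-0.055,0.003,0],1],[[0,0,0],[0,0,0],1],[[0,0,0],[0,0,0],1]]' 40
python3 - <<'E'
from h import *
st(); i=wr('g3')
plan((.4915,-.0915,.115),yaw=0.012)
f=cv2.imread('pics/g3.png');cv2.imwrite('pics/g3c.png',cv2.resize(f[50:300,195:445],None,fx=2.4,fy=2.4))
print(proj(i,(.491,-.0915,.109),True))
f=cams.grab_frame('side');cv2.imwrite('pics/g4.png',cv2.resize(f[190:290,250:370],None,fx=5,fy=5))
E
```

```text
time: 48.85
eef_pos: [0.4875, 0.0767, 0.1039]
tcp_rot: [0.704, 0.711, 0.001, 0.0]
ft_force: [-6.6, -0.9, 19.0]
width: -0.0002
time: 49.72
eef_pos: [0.4922, -0.0882, 0.1366]
tcp_rot: [0.704, 0.71, 0.0, -0.0]
ft_force: [0.4, 0.8, 0.2]
width: -0.0004
t 49.725 tcp [ 0.4922 -0.0882  0.1366] x [-0.009  1.     0.001] y [ 1.     0.009 -0.   ] z [-0.     0.001 -1.   ] j [-0.18  0.28 -0.37  0.92  0.    1.38] F [0.4 0.8 0.2] M [ 0.05 -0.03 -0.04] w -0.0004
turn [-0.0003 -0.001  -0.0017]
shift tool [-0.0039 -0.0006  0.0216] after-turn [-0.0039 -0.0007  0.0216] world [-0.0006 -0.0039 -0.0216]
[315.26351696 240.97639334]
```

View pics/g3c.png

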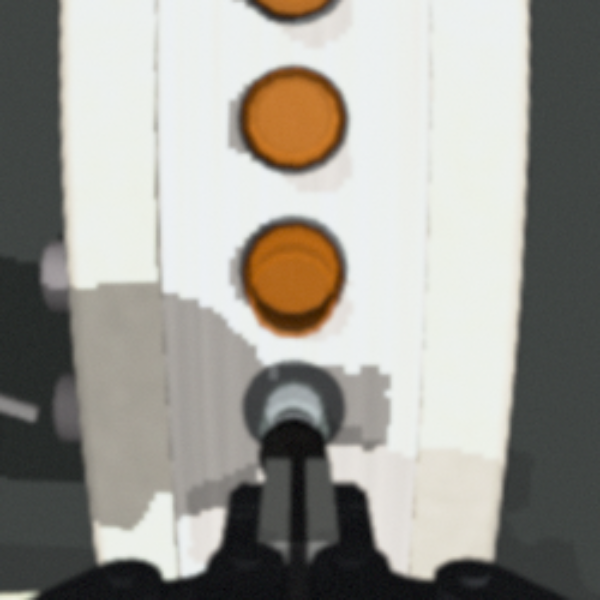

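View pics/g4.png

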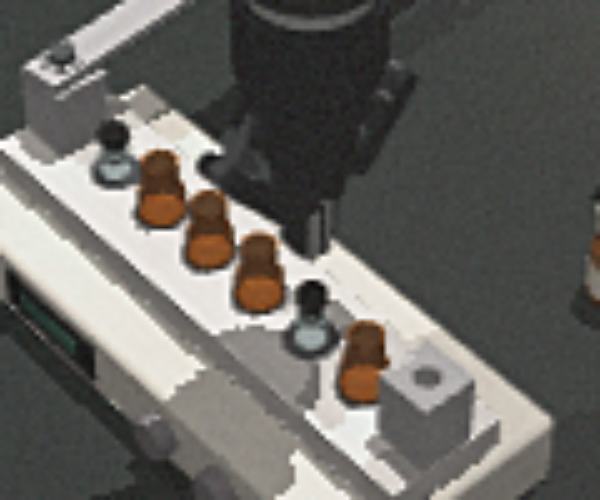

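```bash

python3 -m crank '[[[0,0,0],[-0.0035,-0.0015,0.01],1],[[0,0,0],[0,0,0.01],1],[[0,0,0],[0,0,0.004],1],[[0,0,0],[0,0,0.004],1],[[0,0,0],[0,0,0.002],1],[[0,0,0],[0,0,0.001],1],[[0,0,0],[0,0,0],1]]' 40
python3 -m crank '[[[0,0,0],[0,0,0.001],1],[[0,0,0],[0,0,0.001],1],[[0,0,0],[0,0,0],1]]' 40
```

```text
time: 50.7
eef_pos: [0.4906, -0.0916, 0.1059]
tcp_rot: [0.704, 0.711, 0.0, -0.0]
ft_force: [-1.6, 2.1, 2.0]
width: 0.0004
time: 51.08
eef_pos: [0.4906, -0.0916, 0.104]
tcp_rot: [0.704, 0.711, 0.0, -0.0]
ft_force: [-2.6, 1.0, 4.5]
width: 0.0003
```

```bash

python3 -m crank '[[[0,0,0],[0,0,0.001],1],[[0,0,0],[0,0,0.0015],1],[[0,0,0],[0,0,0],1],[[0,0,0],[0,0,0],1]]' 40
python3 -m crank '[[[0,0,0],[0,0,-0.01],1],[[0,0,0],[0,0,-0.05],1],[[0,0,0],[0,0,-0.06],1],[[0,0,0],[0,-0.06,0],1],[[0,0,0],[0,-0.06,0],1],[[0,0,0],[0,-0.05,0],1],[[0,0,0],[0,0,0],1],[[0,0,0],[0,0,0],1]]' 40
python3 - <<'E'
from h import *
st(); wr('h1')
f=cams.grab_frame('side');cv2.imwrite('pics/h2.png',f);cv2.imwrite('pics/h2c.png',cv2.resize(f[150:360,190:430],None,fx=3.2,fy=2.8))
f=cams.grab_frame('top');cv2.imwrite('pics/h3.png',f)
for n,I in (('side',cams.camera_info('side')),('top',cams.camera_info('top'))):
    spots(n,I,dict(cap_0_mid=.013,cap_tray=0,dish=0,pin_mid=.01,bar_knob=.144,beaker=0,funnel=0,jar_0=0),False,3)
E
```

```text
time: 51.58
eef_pos: [0.4907, -0.0917, 0.1038]
tcp_rot: [0.704, 0.711, 0.001, 0.0]
ft_force: [-6.9, 2.8, 22.8]
width: -0.0003
time: 52.58
eef_pos: [0.322, -0.094, 0.2217]
tcp_rot: [0.704, 0.71, 0.001, 0.001]
ft_force: [0.3, 0.1, -0.1]
width: -0.0002
t 52.575 tcp [ 0.322  -0.094   0.2217] x [-0.009  1.    -0.001] y [1.    0.009 0.002] z [ 0.002 -0.001 -1.   ] j [-0.28 -0.07 -0.54  1.1   0.    1.28] F [ 0.3  0.1 -0.1] M [-0.04 -0.05  0.05] w -0.0002
cap_tray 0.82 [229.8 181.7] [0.5446 0.3926 0.    ]
cap_tray 0.68 [210.2 189.8] [0.4719 0.3986 0.    ]
dish 0.56 [381.8 343.4] [ 0.4815 -0.3642  0.    ]
pin_mid 0.65 [374.4 338.7] [ 0.4721 -0.3473  0.01  ]
pin_mid 0.34 [402.5 245.4] [ 0.7582 -0.1883  0.01  ]
bar_knob 0.97 [286.5 177.3] [0.5967 0.1438 0.144 ]
beaker 0.77 [284.  165.9] [ 0.7389  0.3439 -0.    ]
beaker 0.67 [208.  195.1] [0.4523 0.3801 0.    ]
funnel 0.79 [424.  272.4] [ 0.734  -0.2898  0.    ]
funnel 0.61 [294.8 263.1] [ 0.483  -0.0299  0.    ]
jar_0 0.6 [380.8 226.3] [ 0.7765 -0.0867  0.    ]
jar_0 0.57 [404.8 244.7] [ 0.7737 -0.1856  0.    ]
cap_0_mid 0.71 [182.  226.4] [0.5301 0.3744 0.013 ]
cap_tray 0.79 [185.8 226.9] [0.5295 0.3676 0.    ]
dish 0.6 [438.2 247.9] [ 0.4686 -0.348   0.    ]
pin_mid 0.53 [441.2 246.6] [ 0.472  -0.3539  0.01  ]
pin_mid 0.24 [359.6 174.6] [ 0.6773 -0.1281  0.01  ]
bar_knob 0.74 [260.9 199.6] [0.5892 0.1348 0.144 ]
bar_knob 0.31 [284.  240.5] [0.4855 0.0753 0.144 ]
beaker 0.7 [198.6 154. ] [0.7412 0.3374 0.    ]
funnel 0.89 [415.2 153.8] [ 0.7397 -0.2906  0.    ]
funnel 0.57 [284.2 240.8] [0.4895 0.087  0.    ]
funnel 0.46 [177.4 249.4] [0.4659 0.3892 0.    ]
jar_0 0.53 [358.2 176.3] [ 0.6742 -0.1248  0.    ]
jar_0 0.49 [341.3 148. ] [ 0.7576 -0.0768  0.    ]
jar_0 0.48 [380.5 142.7] [ 0.7729 -0.1908  0.    ]
```

View pics/h2c.png

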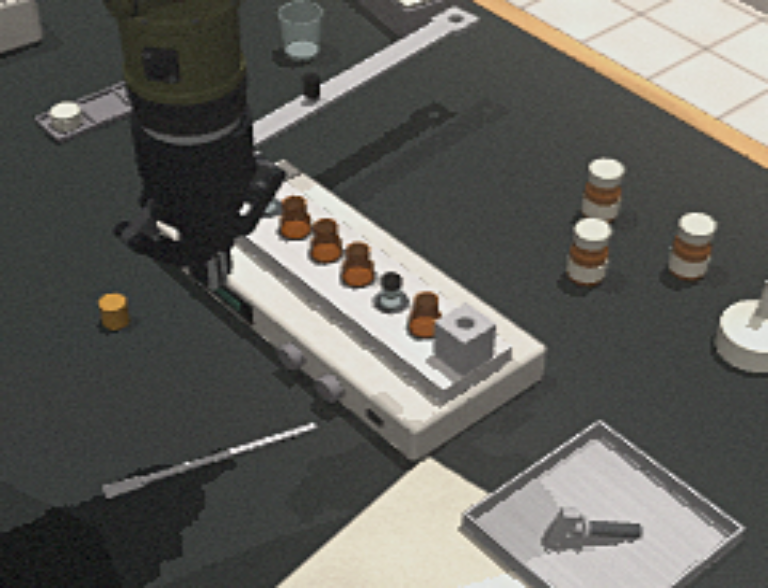

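View pics/h3.png

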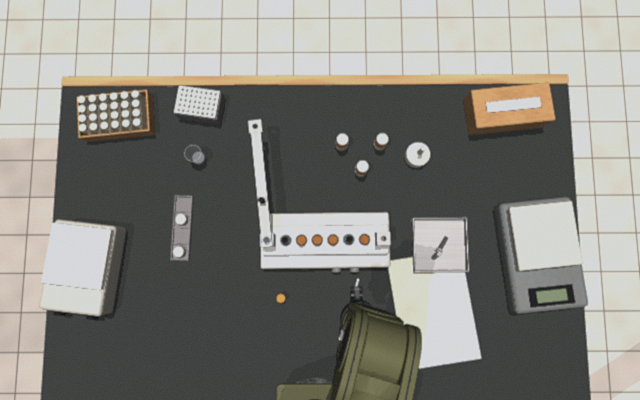

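View pics/h1.png

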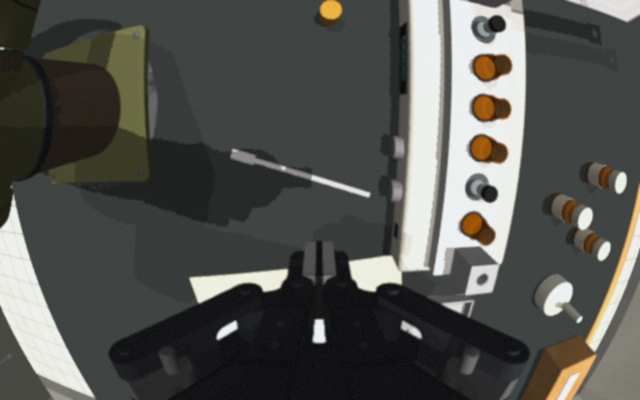

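The top view shows the tray was nudged about 2 cm; it is now at about (181,228), with both caps still aboard. I'll zoom in, and look from the wrist too, to check the caps still lie flat in their cells.

```bash

python3 -m crank '[[[0,0,0],[0.06,0,0],1],[[0,0,0],[0.06,0,0],1],[[0,0,0],[0.06,0,0],1],[[0,0,0],[0.06,0.01,0],1],[[0,0,0],[0.06,0.01,0],1],[[0,0,0],[0.04,0.01,0],1],[[0,0,0],[0,0,0],1],[[0,0,0],[0,0,0],1]]' 40
python3 - <<'E'
from h import *
st(); i=wr('k1')
f=cams.grab_frame('top');cv2.imwrite('pics/k2.png',cv2.resize(f[185:270,150:220],None,fx=7,fy=7))
f=cams.grab_frame('side');cv2.imwrite('pics/k3.png',cv2.resize(f[140:260,170:320],None,fx=5,fy=5))
spots('wrist',i,dict(cap_0_mid=.013,cap_tray=0),True)
E
```

```text
time: 54.52
eef_pos: [0.3468, 0.2462, 0.2212]
tcp_rot: [0.704, 0.711, -0.001, -0.0]
ft_force: [0.1, -0.2, -0.3]
width: 0.0001
t 54.525 tcp [0.3468 0.2462 0.2212] x [-0.01   1.    -0.001] y [ 1.     0.01  -0.001] z [-0.001 -0.001 -1.   ] j [ 0.62  0.1  -0.37  1.1   0.    2.18] F [ 0.1 -0.2 -0.3] M [-0.01 -0.06  0.01] w 0.0001
cap_tray 0.91 [466.4  74.9] [ 0.5286  0.3735 -0.    ]
cap_tray 0.69 [486.4  78.9] [0.5584 0.3724 0.    ]
```

View pics/k1.png

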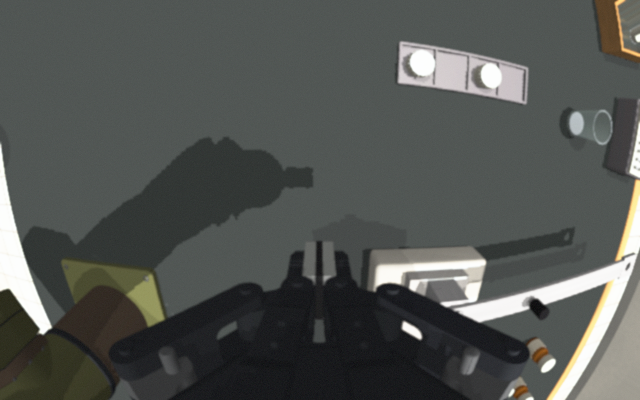

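View pics/k2.png

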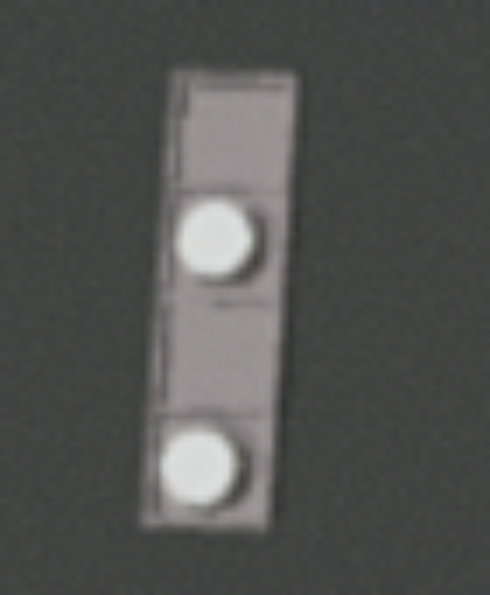

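View pics/k3.png

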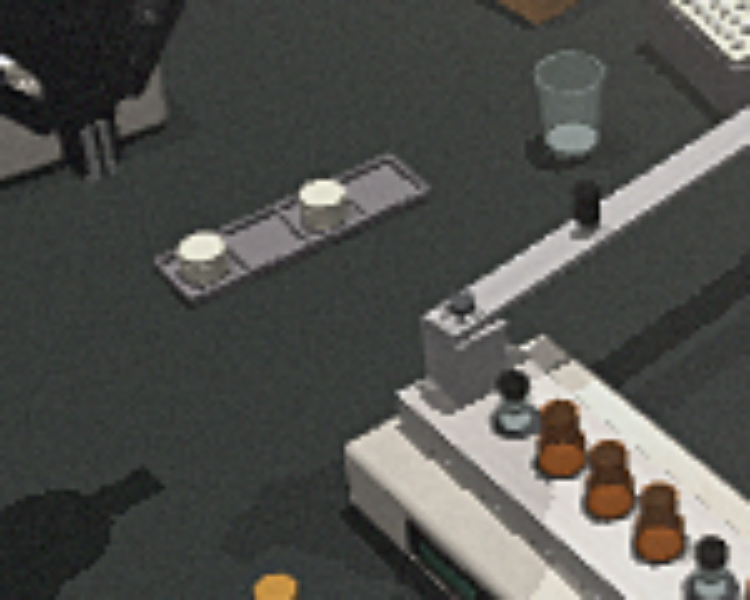

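```bash
python3 -c "
from workcell import job
print(job.job_done())"
```

```text
the job is handed in; nothing more can be done
None
```

The job is done and handed in at about 54.7 s of the 210 s allowed; no verdict was reported.

- **Lock pin:** I twisted it back and forth over about ±40° while raising it until it came free after about 13 mm. I then drew it out and laid it in the dish. The last views show it lying flat near the dish centre, at about (0.472, -0.35).
- **Retaining bar:** I swung it back by the knob. Measured from the knob and pivot positions, it stands at about 1.65 rad, clear of the vials.
- **Caps:** Only two were present, at the block's y = +63 and -21 mm. I set them in tray cells 3 and 1.
- **Tray:** It was found knocked about 2 cm aside after the second cap was placed. A re-check from the wrist, top and side cameras showed both caps still flat in their cells.
- **Stoppers:** I pressed both until they bottomed, with the fingertips at 0.104 m and the force rising to 19–23 N with no further travel.
- **Beaker, funnel and jars:** The last views show them upright and where they started, within measuring error. The gripper ended in free air.

Two readings were weak:
- The networks often missed the caps. I took their places from the pictures and confirmed them from two views before the first grasp.
- The side camera's network reading of the tray was 2–3 cm from the other cameras' after the tray moved, because the arm partly hid it. I relied on the wrist and top views there.

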